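# Load the contact tester and start its test with a screwdriver tip

## Task

Pull the tester's yellow-framed front guard all the way down, lay every blue contact bar lengthwise and flat in a test lane of its own, and push the guard back up until it is fully closed. Only then press the green start button, which sits deep in its collar, fully in with the tip of the screwdriver, and lay the screwdriver back in its tool tray, leaving bars and guard as they are. Do not shift the other tools on the bench.

Things in the scene. Friction and masses are not known exactly. Their poses are not given: they have to be found in the camera images.
- tester: Contact tester, fixed: a white housing with an open-topped bay before it. Origin on the worktop under the bay's middle, +x from the guard at the front to the housing at the back, z up. Bay floor 12 mm up, 150 mm deep; side walls 45 mm high, inner faces 124 mm left and right of the origin. The housing's front face stands at x = +75 mm and is 205 mm high.
- guard (a joint): Angle of the front guard (clear panel, yellow frame, 256 wide, 50 high, 8 mm thick, hinged along its lower edge, red handle bar above its upper edge). 0 = upright against its stop, fully closed; 1.4 rad = down towards the robot, against the open stop. A friction hinge holds it wherever it is left; moving it takes 2 to 4 N at the bar.
- guard_handle (a point): Middle of the guard's red handle bar: a round bar 10 mm in diameter and 120 mm long, parallel to the hinge, on two posts 110 mm apart. It lies 88 mm from the hinge line; between bar and panel edge there is a free window 33 mm high and 100 mm wide. It moves with the guard.
- guard_hinge (a point): Middle of the guard's hinge line, 14 mm above the worktop and 80 mm before the tester's origin; axes as the tester's. At guard angle a the handle bar stands at 88 mm x (-sin a, cos a) from here along the tester's x and z.
- start_button (a joint): Travel of the green spring start button, 0 = out, 0.005 m = fully in; it moves along the tester's +x. About 2 N starts it, 5 N holds it fully in; it springs back.
- button_face (a point): Centre of the green button's outer face. The button (15 mm across) sits in a black collar (34 mm outside) on the housing's front face, 55 mm to the tester's +y side, 165 mm up. Bore of the collar 18 mm; the button's face lies 9 mm inside its rim, so fingers do not go in.
- tool_tray: Dark steel tool tray, fixed, outside 250 x 120 mm, rim 14 mm high, walls and floor 4 mm. Origin on the worktop under its centre, x along its length.
- driver_handle (a point): Screwdriver, yellow handle, 195 mm long; it starts in the tool tray with its blade away from the robot. This point: middle of the handle's thickness, 40 mm from mid-length towards the butt. The handle is about 27 mm wide, 25 mm thick, 96 mm long (38 mm ahead of this point to 58 mm behind). -y points along the tool to the blade tip.
- driver_tip (a point): End of the screwdriver's blade, a rod 6 mm in diameter; 137 mm ahead of driver_handle. Same axes as driver_handle.
- lane_0 (a point): Middle of test lane 0, on the bay floor. The lane runs along the tester's x; black guides 14 mm high and 42 mm apart bound it at its front and back (from 40 to 70 mm either side of this point), its middle is open so that fingers fit. Lanes are 56 mm apart.
- lane_1 (a point): Middle of test lane 1, on the bay floor. The lane runs along the tester's x; black guides 14 mm high and 42 mm apart bound it at its front and back (from 40 to 70 mm either side of this point), its middle is open so that fingers fit. Lanes are 56 mm apart.
- lane_2 (a point): Middle of test lane 2, on the bay floor. The lane runs along the tester's x; black guides 14 mm high and 42 mm apart bound it at its front and back (from 40 to 70 mm either side of this point), its middle is open so that fingers fit. Lanes are 56 mm apart.
- lane_3 (a point): Middle of test lane 3, on the bay floor. The lane runs along the tester's x; black guides 14 mm high and 42 mm apart bound it at its front and back (from 40 to 70 mm either side of this point), its middle is open so that fingers fit. Lanes are 56 mm apart.
- bar_1_mid (a point): Centre (12 mm above its underside) of contact bar 1, if present: blue moulded body 64 x 24 x 24 mm with a copper strip 112 x 20 x 8 mm through it along x, 0.13 kg. Two to four alike bars are present; absent ones read None.
- bar_2_mid (a point): Centre (12 mm above its underside) of contact bar 2, if present: blue moulded body 64 x 24 x 24 mm with a copper strip 112 x 20 x 8 mm through it along x, 0.13 kg. Two to four alike bars are present; absent ones read None.
- bar_3_mid (a point): Centre (12 mm above its underside) of contact bar 3, if present: blue moulded body 64 x 24 x 24 mm with a copper strip 112 x 20 x 8 mm through it along x, 0.13 kg. Two to four alike bars are present; absent ones read None.
- bar_4_mid (a point): Centre (12 mm above its underside) of contact bar 4, if present: blue moulded body 64 x 24 x 24 mm with a copper strip 112 x 20 x 8 mm through it along x, 0.13 kg. Two to four alike bars are present; absent ones read None.
- side_cutters: Bystander: side cutters with red grips, not part of the job.
- oil_dropper: Bystander: small amber dropper bottle, not part of the job.
- tape_black: Bystander: roll of black tape, not part of the job.
- gauge_block: Bystander: grey gauge block, not part of the job.
- weld_head_a: Spot-welding head in the middle of the bench, fixed, not part of the job: an obstacle between bars and tester, about 0.39 m high; its head and electrode arms reach from 75 mm before this origin to 100 mm behind it and 60 mm to either side. Pass in front of it or above it.
- upright_tray: Empty grey tray standing on edge at the right end of the bench, fixed, not part of the job: a wall about 0.42 m long, 45 mm thick, from 0.1 to 0.36 m above the worktop, running roughly along world x about 20 mm to the right of this origin. The tester stands to its left.

How it is judged:
By the outcome, as a careful person would: the job done as asked, in the order asked, and still so for the second after the job is handed in, with the robot touching nothing.
Of bar_1, bar_2, bar_3, bar_4 only 2 to 4 are there at a start; the rules pass over those that are not, and their reading is None.
At some moment in a run one of bar_1, bar_2, bar_3, bar_4 may be knocked a few centimetres aside while the robot is not near it.
It also fails if it takes over 210 s, if anything falls off the work surface, if the arm or the gripper's body presses on something with over 40 N, if the wrist force passes 120 N, or if a joint passes its speed limit or range.

## Robot

A 6-joint arm with a two-finger parallel gripper is mounted at the origin on a cart in front of the work surface, level with it; the furniture and walls round the work are solid. World frame = base frame: x ahead of the robot, y to its left, z up, the work surface at z = 0. Lengths are in m, angles in rad, forces in N, time in s.
With the tool pointing down it reaches from about 0.3 to 0.775 m from the base axis. Payload 14.6 kg.
Tool frame: the origin (TCP) lies at the very end of the fingers, on their centre line; the grasp point (between the pads) lies 19 mm behind it; z points along the fingers, y is the direction in which the jaws open and shut (so a half turn about z gives the same grasp; the last joint's range is limited). The gripper opens to 94 mm and grips with 3 to 60 N. Pads are 16 mm wide; open, the fingers measure 119 mm over their backs; the gripper's body (75 mm by 177 mm) begins 78 mm behind the grasp point.
Start: joints at [-1.402, 0.3, 1.521, -0, 1.321, -0.067], TCP at [0.128, -0.535, 0.205] pointing down, gripper open.
Joint ranges: [-3.03, 3.03], [-0.79, 2.21], [0.23, 2.52], [-1.04, 4.18], [0, 3.07], [-2.55, 2.55]. Speed limits (rad/s): [2.22, 2.22, 2.57, 3.14, 3.14, 3.14].

## Interface

Orientations are given as [roll, pitch, yaw] about the fixed x, y, z axes, in that order (R = Rz(yaw) Ry(pitch) Rx(roll)).
In Python, from station import get_obs, vision, hand_in gives the robot as it stands.
- The arm moves only by the tool play_rows, never from a script. Its argument "moves" is a list of rows, each an object with "claw": the opening, from 0 (shut) to 1 (fully open); "linear": the shift along the tool's x, y, z in mm, a list of three; "turn": the turn, a rotation vector about the tool's x, y, z in rad, a list of three. In form: [{"claw": claw, "linear": [tx, ty, tz], "turn": [ax, ay, az]}, ...]. A call has 1 to 8 rows; each row is the pose to reach, as a shift and turn from the pose measured when the call began, along the tool's axes at that moment; what a row does not reach only later rows make up. A row lasts 1/8 s, in which the tool goes at most 62.5 mm and 10.7 degrees, less where a joint would pass 70% of its speed; a pose out of reach is approached as far as the arm can. A call with a gripper value outside its range is refused whole. The fingers move at their own pace and stop on an object; "force" is the grip in N (left out, the last holds). Time passes only in rows, so rows that repeat a pose let the fingers close. It gives the time, the measured TCP pose, the force and the opening at its end, in the units of the state.
- get_obs(): the state, without advancing time (a new reading comes with each control period).
- vision.camera(name): name is "scene" or "top"; returns the picture (480x640x3 uint8, blue, green, red); there is no depth.
- vision.camera_info(name): a dict with "camera_matrix" (3x3 intrinsics, pixels), "k1" (the pictures are not rectified: a ray, as slopes to the right and down, at radius r is drawn at 1 + k1 r^2 times it, then the intrinsics apply), "rvec" (rotation vector, rad) and "tvec" (3), from world to camera coordinates, as OpenCV has them. Camera axes: x right, y down, z forward; pixel columns grow to the right and rows downward; lengths in m; the calibration is good to about 2 mm. A picture is of the moment at which its call begins. camera_info takes no time and is no camera call.
- hand_in(): hands the job in, once; it reports no verdict.
The state is a dict: "time_s": time; "qpos": joint angles; "joint_vel": joint speeds; "tau": joint torques, N m; "ee_pos": TCP position; "eef_rot": TCP orientation; "force": force on the tool from outside, world axes, zero at the start; "moment": the same for the moment, N m; "grip_width": finger opening in m.
Only numpy, scipy, OpenCV 4.12 (cv2) and the standard library are available. Lean on these libraries where they do the work, as an engineer would, in place of code of your own. Each camera call takes 0.05 s, during which the arm holds its last target.

## Working session

There is one attempt and no reset: what is moved stays moved. The work goes in short steps, Python scripts to look and compute and a tool call to move; the robot and the scene stay as the last step left them, time stands still between calls to the robot, and variables do not carry over. Pictures are saved under pics/ and viewed, and the job is handed in when it is done.

Besides the shell and the picture viewer there is one more tool, called after "Emit:" as a command line: name --argument value ..., lists and objects as JSON in quotes. play_rows: Moves the arm, as the interface text tells. Its arguments: {"type":"object","properties":{"moves":{"type":"array","items":{"type":"object","properties":{"claw":{"type":"number"},"linear":{"type":"array","items":{"type":"number"}},"turn":{"type":"array","items":{"type":"number"}}}}},"force":{"type":"number"}},"required":["moves"]}

```bash
ls; mkdir -p pics; python3 - <<'E'
from station import get_obs, vision
import cv2
o=get_obs(); print(o)
for n in ("scene","top"):
    im=vision.camera(n); cv2.imwrite(f"pics/{n}0.png",im); print(n,vision.camera_info(n))
E
```

```text
pics
{'time_s': 0.0, 'qpos': array([-1.40157855e+00,  3.00491488e-01,  1.52159601e+00, -5.64936828e-06,
        1.32070676e+00, -6.66434634e-02]), 'joint_vel': array([-1.61034323e-03, -4.75224915e-04,  1.62314915e-03, -4.98613017e-05,
        2.43703090e-04, -2.36253784e-03]), 'tau': array([-3.75242062e-04, -5.31805801e+01, -3.52741671e+01,  7.08246650e-02,
        2.43152253e-02, -5.69279723e-05]), 'ee_pos': array([ 0.12845086, -0.53451059,  0.20486884]), 'eef_rot': array([-3.14039335e+00, -7.45599041e-05,  2.35862598e-01]), 'force': array([ 0.04587628, -0.28683592, -0.28905392]), 'moment': array([ 0.00726303,  0.00275376, -0.02743764]), 'grip_width': 0.0942310875752943}
scene {'camera_matrix': array([[541.62089105,   0.        , 318.98957405],
       [  0.        , 541.62089105, 239.35671607],
       [  0.        ,   0.        ,   1.        ]]), 'k1': 0.042156847520874785, 'rvec': array([ 0.88434743, -2.23715436,  1.32221889]), 'tvec': array([0.36481863, 0.31268401, 1.49748425])}
top {'camera_matrix': array([[444.50376274,   0.        , 314.74725698],
       [  0.        , 444.50376274, 240.36430109],
       [  0.        ,   0.        ,   1.        ]]), 'k1': 0.0013090387821541583, 'rvec': array([ 2.12257651, -2.10849052,  0.18392746]), 'tvec': array([-0.0443802 ,  0.55523528,  1.12972802])}
```

View pics/scene0.png

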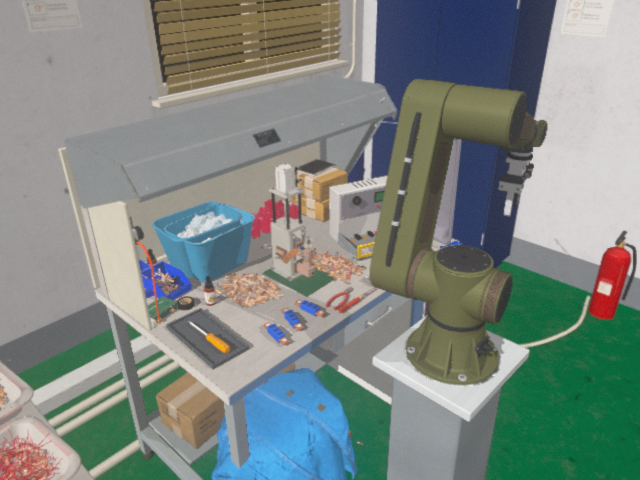

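View pics/top0.png

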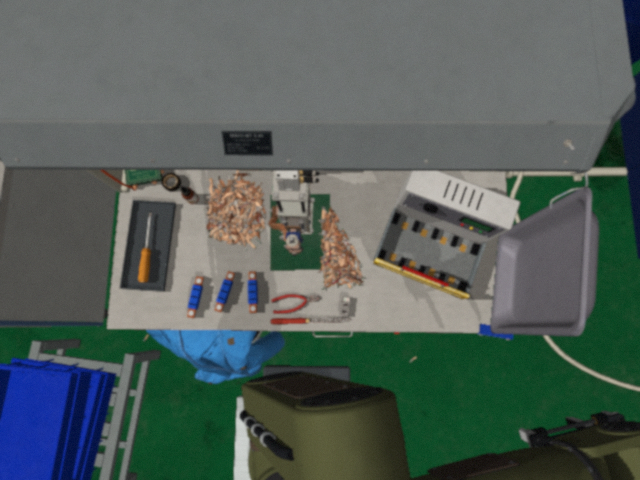

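The top view shows three blue bars around (195,296), (226,291) and (252,291), the driver in its tray at (147,250), and the tester at about (435,245) with its guard up. I'll build the helpers and zoom in.

```bash
cat > h.py <<'E'
import numpy as np, cv2
from scipy.spatial.transform import Rotation as Ro
from station import get_obs, vision
I={n:vision.camera_info(n) for n in("scene","top")}
def ray(n,uv):
    i=I[n];K=i["camera_matrix"]
    d=np.array([(uv[0]-K[0,2])/K[0,0],(uv[1]-K[1,2])/K[1,1]]);s=d.copy()
    for _ in range(20): s=d/(1+i["k1"]*(s@s))
    R=cv2.Rodrigues(i["rvec"])[0]
    return -R.T@i["tvec"], R.T@np.array([s[0],s[1],1.])
def plane(n,uv,z):
    c,d=ray(n,uv); return c+d*(z-c[2])/d[2]
def proj(n,p):
    i=I[n];K=i["camera_matrix"];R=cv2.Rodrigues(i["rvec"])[0]
    q=R@np.asarray(p,float)+i["tvec"];s=q[:2]/q[2];s=s*(1+i["k1"]*(s@s))
    return np.array([K[0,0]*s[0]+K[0,2],K[1,1]*s[1]+K[1,2]])
def tri(a,b):
    (c1,d1),(c2,d2)=ray("scene",a),ray("top",b)
    A=np.stack([d1,-d2],1);t=np.linalg.lstsq(A,c2-c1,rcond=None)[0]
    p,q=c1+d1*t[0],c2+d2*t[1];return (p+q)/2,np.linalg.norm(p-q)
def crop(im,x0,y0,x1,y1,s,name):
    cv2.imwrite(f"pics/{name}.png",cv2.resize(im[y0:y1,x0:x1],None,fx=s,fy=s,interpolation=cv2.INTER_CUBIC))
def state():
    o=get_obs();R=Ro.from_euler("xyz",o["eef_rot"]).as_matrix();return o,np.array(o["ee_pos"]),R
def to(p,Rt=None):
    """print shift in tool axes (mm) + rotvec to reach world TCP p, rot matrix Rt"""
    o,x,R=state()
    l=R.T@(np.asarray(p)-x)*1000
    t=np.zeros(3) if Rt is None else Ro.from_matrix(R.T@Rt).as_rotvec()
    print("linear",np.round(l,1),"turn",np.round(t,4),"|l|",round(np.linalg.norm(l)),"deg",round(np.degrees(np.linalg.norm(t))))
def down(yaw): # tool down, tool-y axis (jaws) at... R=Rz(yaw)Rx(pi)
    return Ro.from_euler("xyz",[np.pi,0,yaw]).as_matrix()
E
python3 - <<'E'
from h import *
t=cv2.imread("pics/top0.png");s=cv2.imread("pics/scene0.png")
crop(t,105,165,365,335,3,"t_left"); crop(t,360,160,620,340,3,"t_right"); crop(s,90,160,390,370,2.6,"s_c")
for n in I:
    print(n, ray(n,(320,240))[0])
E
```

```text
scene [-0.55474327  1.08492048  0.99424868]
top [ 0.33393742 -0.05937847  1.21305449]
```

View pics/t_left.png

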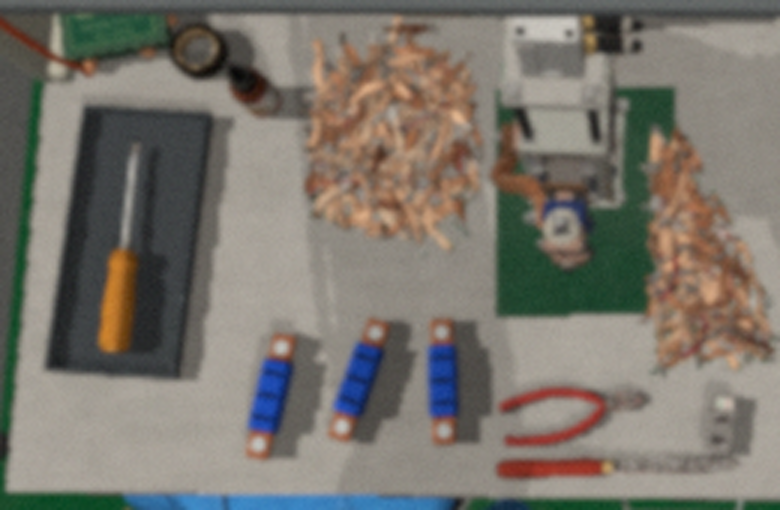

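View pics/t_right.png

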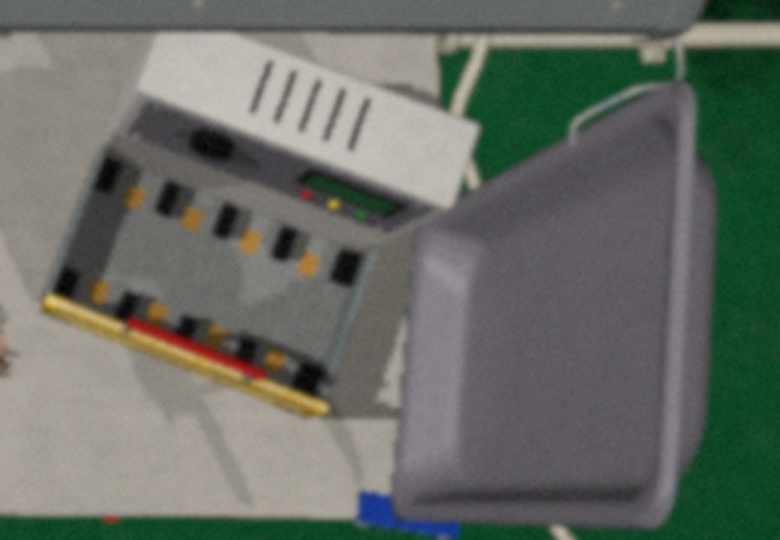

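View pics/s_c.png

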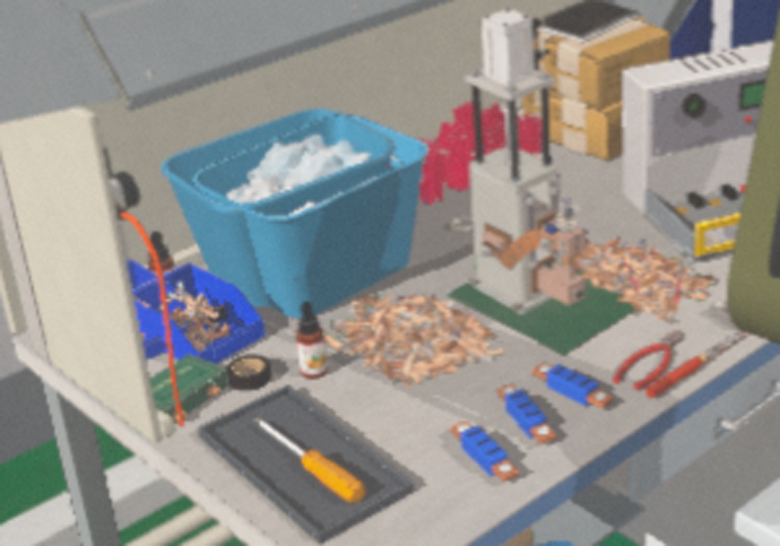

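The top crop shows the tester turned about 20°. The red handle bar is roughly at crop (127,322)–(265,375), the housing's top edge is visible, and the three bars and driver are clear. Next I'll measure them.

```bash
cat > meas.py <<'E'
from h import *
def comps(m,amin):
    n,l,st,c=cv2.connectedComponentsWithStats(m.astype(np.uint8))
    return [(st[i],c[i],(l==i)) for i in range(1,n) if st[i,4]>=amin]
def ends(mask):
    ys,xs=np.nonzero(mask);p=np.stack([xs,ys],1).astype(float);c=p.mean(0)
    u=np.linalg.svd(p-c,full_matrices=False)[2][0];t=(p-c)@u
    return c,c+u*t.min(),c+u*t.max(),u
def hsv(im): return cv2.cvtColor(im,cv2.COLOR_BGR2HSV)
def bars(im,box=(100,160,360,335),z=0.024):
    h=hsv(im);m=(cv2.inRange(h,(105,150,60),(125,255,255))>0)
    k=np.zeros_like(m);k[box[1]:box[3],box[0]:box[2]]=1;m&=k
    m=cv2.morphologyEx(m.astype(np.uint8),cv2.MORPH_CLOSE,np.ones((5,5)))
    for st,c,l in comps(m,60):
        c,a,b,u=ends(l);P=plane("top",c,z);A=plane("top",a,z);B=plane("top",b,z);d=B-A
        print("blue px",np.round(c,1),"world",np.round(P,4),"len",round(np.linalg.norm(d)*1000,1),"ang",round(np.degrees(np.arctan2(d[1],d[0])),1),"area",st[4])
E
python3 - <<'E'
from meas import *
im=cv2.imread("pics/top0.png");h=hsv(im)
bars(im)
# red handle
m=(cv2.inRange(h,(0,150,80),(6,255,255))|cv2.inRange(h,(172,150,80),(180,255,255)))>0
for st,c,l in comps(m,25):
    c,a,b,u=ends(l);A,B=plane("top",a,.104),plane("top",b,.104);print("red",np.round(c,1),np.round(plane("top",c,.104),4),np.round(A,4),np.round(B,4),round(np.linalg.norm(B-A)*1e3),"ang",np.degrees(np.arctan2(*(B-A)[1::-1])),st[4])
m=cv2.inRange(h,(20,130,100),(35,255,255))>0
for st,c,l in comps(m,25):
    c,a,b,u=ends(l);A,B=plane("top",a,.064),plane("top",b,.064);print("yel",np.round(c,1),np.round(plane("top",c,.064),4),np.round(A,4),np.round(B,4),round(np.linalg.norm(B-A)*1e3),"ang",np.degrees(np.arctan2(*(B-A)[1::-1])),st[4])
m=cv2.inRange(h,(8,150,100),(19,255,255))>0
for st,c,l in comps(m,100):
    c,a,b,u=ends(l);A,B=plane("top",a,.017),plane("top",b,.017);print("ora",np.round(c,1),np.round(plane("top",c,.017),4),np.round(A,4),np.round(B,4),round(np.linalg.norm(B-A)*1e3),"ang",np.degrees(np.arctan2(*(B-A)[1::-1])),st[4])
# housing top corners & panel from crop (x3, offset 360,160)
f=lambda u,v:(360+u/3,160+v/3)
for n,uv in [("front-left top",(137,92)),("front-right top",(447,208)),("back-right",(480,127))]:
    print(n,np.round(plane("top",f(*uv),.205),4))
g=lambda u,v:(105+u/3,165+v/3)
print("tray corners",[np.round(plane("top",g(*c),.014),3) for c in[(84,107),(212,113),(182,377),(45,368)]])
print("tip",plane("top",g(135,143),.01))
E
```

```text
blue px [224.2 291.2] world [0.4214 0.2007 0.024 ] len 60.3 ang 162.2 area 193
blue px [252.5 291.5] world [0.4209 0.125  0.024 ] len 56.1 ang -177.5 area 176
blue px [194.9 296.4] world [0.4069 0.2786 0.024 ] len 59.9 ang 168.7 area 199
red [425.6 275.6] [ 0.4576 -0.3186  0.104 ] [ 0.4805 -0.2613  0.104 ] [ 0.4356 -0.3736  0.104 ] 121 ang -111.77241401359272 163
red [287.9 296.7] [0.4028 0.024  0.104 ] [0.399  0.0614 0.104 ] [ 0.4068 -0.0153  0.104 ] 77 ang -84.18332959854054 49
red [290.6 309. ] [0.3727 0.0168 0.104 ] [ 0.385  -0.0212  0.104 ] [0.361  0.0529 0.104 ] 78 ang 108.01215491064985 58
red [287.6 320.7] [0.3444 0.0236 0.104 ] [0.3433 0.062  0.104 ] [ 0.3455 -0.0168  0.104 ] 79 ang -88.40484307884297 138
yel [424.7 280.6] [ 0.4491 -0.3253  0.064 ] [ 0.4987 -0.1953  0.064 ] [ 0.4085 -0.4316  0.064 ] 253 ang -110.8836801139055 302
ora [143.2 265.5] [0.4899 0.4268 0.017 ] [0.5382 0.426  0.017 ] [0.4471 0.4276 0.017 ] 91 ang 178.99503187160917 270
front-left top [ 0.6465 -0.256   0.205 ]
front-right top [ 0.5546 -0.4906  0.205 ]
back-right [ 0.6191 -0.5208  0.205 ]
tray corners [array([0.674, 0.472, 0.014]), array([0.668, 0.351, 0.014]), array([0.422, 0.362, 0.014]), array([0.43 , 0.486, 0.014])]
tip [0.64021408 0.42262693 0.01      ]
```

Tester yaw is about −21.1° and its origin about (0.5315, −0.347). The handle bar length (121 mm), frame (253 mm) and driver handle (91 mm) all match the given sizes. Next I'll measure the obstacles (hood, welding head, wall).

```bash
python3 - <<'E'
from h import *
# hood lower front edge: plane from top pixels, scene rays
c,d1=ray("top",(5,168));_,d2=ray("top",(585,168));n=np.cross(d1,d2)
for p in [(397,113),(125,196)]:
    o,d=ray("scene",p);t=n@(c-o)/(n@d);print("hood",np.round(o+t*d,3))
for p,z in [((492,332),.36),((494,225),.36),((497,235),.36),((492,332),.1)]: print("wall",p,z,np.round(plane("top",p,z),3))
for p,z in [((290,250),.3),((292,232),.2),((275,180),.39),((318,180),.39)]: print("weld",p,z,np.round(plane("top",p,z),3))
for p in [(482,326),(498,337)]: print("blue",np.round(plane("top",p,0),3),np.round(plane("top",p,-.2),3))
print("bench front", np.round(plane("top",(200,330),0),3), "gauge",np.round(plane("top",(346,305),.02),3))
yaw=np.radians(-21.1);T=np.array([.5315,-.3468,0]);Rz=Ro.from_euler("z",yaw).as_matrix()
for nme,q in dict(hinge=(-80,0,14),bar=(-80,0,102),guardL=(-80,128,64),guardR=(-80,-128,64),hL=(75,126,205),hR=(75,-126,205),btn=(75,55,165)).items():
    w=T+Rz@np.array(q)/1e3;print(nme,np.round(w,4),"top",np.round(proj("top",w),1),"scene",np.round(proj("scene",w),1))
to([.17,-.40,.24],down(np.radians(68.9)))
E
```

```text
hood [ 0.616 -0.544  0.444]
hood [0.601 0.553 0.478]
wall (492, 332) 0.36 [ 0.324 -0.378  0.36 ]
wall (494, 225) 0.36 [ 0.529 -0.396  0.36 ]
wall (497, 235) 0.36 [ 0.509 -0.4    0.36 ]
wall (492, 332) 0.1 [ 0.321 -0.476  0.1  ]
weld (290, 250) 0.3 [0.488 0.007 0.3  ]
weld (292, 232) 0.2 [0.547 0.01  0.2  ]
weld (275, 180) 0.39 [0.61  0.032 0.39 ]
weld (318, 180) 0.39 [ 0.61  -0.051  0.39 ]
blue [ 0.335 -0.487  0.   ] [ 0.336 -0.558 -0.2  ]
blue [ 0.307 -0.528  0.   ] [ 0.303 -0.605 -0.2  ]
bench front [0.319 0.266 0.   ] gauge [ 0.387 -0.125  0.02 ]
hinge [ 0.4569 -0.318   0.014 ] top [417.7 279.6] scene [388.8 250.9]
bar [ 0.4569 -0.318   0.102 ] top [425.2 276. ] scene [389.9 229.4]
guardL [ 0.5029 -0.1986  0.064 ] top [375.1 259.7] scene [358.1 246.7]
guardR [ 0.4108 -0.4374  0.064 ] top [469.3 295.9] scene [419.3 231.3]
hL [ 0.6468 -0.2562  0.205 ] top [405.7 190.5] scene [338.6 193.8]
hR [ 0.5561 -0.4914  0.205 ] top [509.3 228.7] scene [398.  181.4]
btn [ 0.6213 -0.3225  0.165 ] top [430.4 205.6] scene [355.7 200.2]
linear [  71.8 -121.2  -34.9] turn [-9.000e-04 -6.000e-04 -9.667e-01] |l| 145 deg 55
```

The hood edge is at about x=0.61, z=0.45, the welding head front at x≈0.49, and the wall face at y≲−0.47. I'll move the tool inward and align the jaws with the tester's x.

Emit:
play_rows --moves '[{"claw":0.6,"linear":[72,-121,-35],"turn":[0,0,-0.967]},{"claw":0.6,"linear":[72,-121,-35],"turn":[0,0,-0.967]},{"claw":0.6,"linear":[72,-121,-35],"turn":[0,0,-0.967]},{"claw":0.6,"linear":[72,-121,-35],"turn":[0,0,-0.967]},{"claw":0.6,"linear":[72,-121,-35],"turn":[0,0,-0.967]},{"claw":0.6,"linear":[72,-121,-35],"turn":[0,0,-0.967]},{"claw":0.6,"linear":[72,-121,-35],"turn":[0,0,-0.967]}]' --force 20

```text
time_s: 0.98
ee_pos: [0.1702, -0.4001, 0.2399]
eef_rot: [-3.141, -0.001, 1.199]
force: [-0.1, 0.5, 0.2]
grip_width: 0.0562
```

```bash
python3 - <<'E'
from h import *
o,x,R=state();print(o["time_s"],x,o["eef_rot"],o["grip_width"])
im=vision.camera("scene");cv2.imwrite("pics/scene1.png",im);crop(im,230,130,530,350,2.6,"s1")
to([.4571,-.3184,.19],down(np.radians(68.9)))
E
```

```text
0.975 [ 0.17016114 -0.40008848  0.23991473] [-3.14083657e+00 -1.16648757e-03  1.19938835e+00] 0.056217356271416496
linear [180.2 237.8  50. ] turn [-0.0007 -0.0011 -0.0031] |l| 302 deg 0
```

View pics/s1.png

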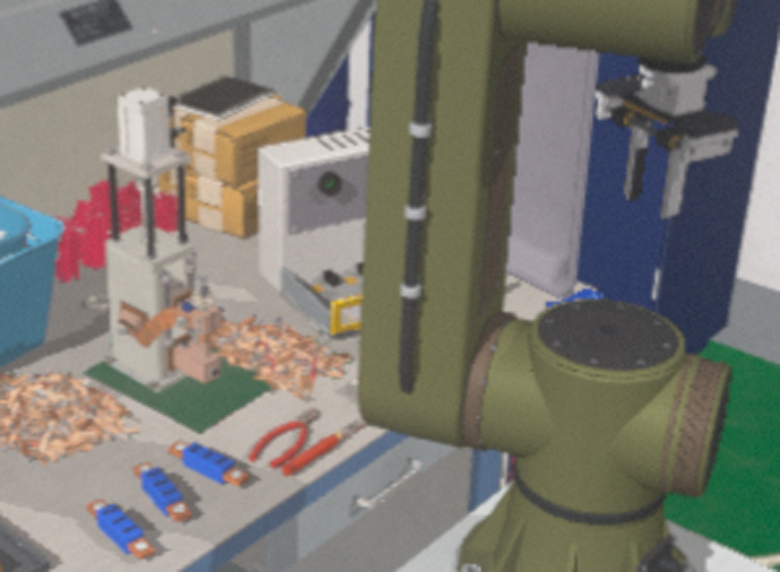

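The scene view shows the arm clear of the bench, with the gripper at the upper right and the tester half hidden by the arm. I'll move above the handle bar.

Emit:
play_rows --moves '[{"claw":0.6,"linear":[180,238,50],"turn":[0,0,0]},{"claw":0.6,"linear":[180,238,50],"turn":[0,0,0]},{"claw":0.6,"linear":[180,238,50],"turn":[0,0,0]},{"claw":0.6,"linear":[180,238,50],"turn":[0,0,0]},{"claw":0.6,"linear":[180,238,50],"turn":[0,0,0]},{"claw":0.6,"linear":[180,238,50],"turn":[0,0,0]},{"claw":0.6,"linear":[180,238,50],"turn":[0,0,0]}]'

```text
time_s: 1.9
ee_pos: [0.4568, -0.3188, 0.1898]
eef_rot: [-3.14, -0.001, 1.198]
force: [-0.9, -0.2, 0.6]
grip_width: 0.0563
```

```bash
python3 - <<'E'
from h import *
o,x,R=state();print(o["time_s"],x,o["eef_rot"],o["qpos"])
im=vision.camera("scene");cv2.imwrite("pics/scene2.png",im);crop(im,300,130,500,280,4,"s2")
im=vision.camera("top");cv2.imwrite("pics/top2.png",im);crop(im,360,160,560,310,4,"t2")
to([.4571,-.3184,.087],down(np.radians(68.9)))
E
```

```text
1.9 [ 0.45675188 -0.31883636  0.18982122] [-3.14032060e+00 -1.11232697e-03  1.19806065e+00] [-6.75502745e-01  3.29215814e-01  1.51963909e+00  7.09402282e-04
  1.29428366e+00 -3.02961970e-01]
linear [  1.    0.4 103.4] turn [-0.0003 -0.0009 -0.0052] |l| 103 deg 0
```

View pics/s2.png

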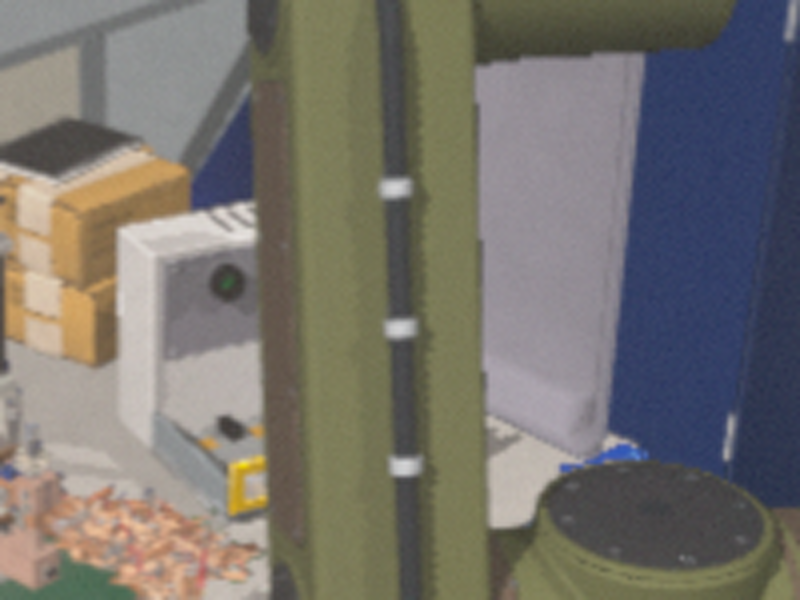

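View pics/t2.png

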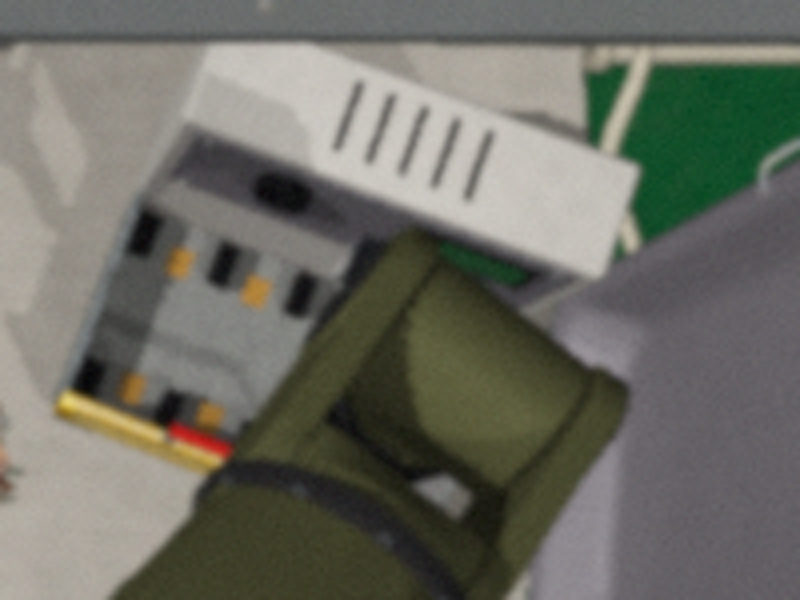

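The arm hides the handle's middle, but the collar is visible in both views: scene (357,200.5), top (430.8,207.5). Both lie within 2 px of the prediction. I'll descend and grip.

Emit:
play_rows --moves '[{"claw":0.6,"linear":[1,0,35],"turn":[0,0,0]},{"claw":0.6,"linear":[1,0,70],"turn":[0,0,0]},{"claw":0.6,"linear":[1,0,103],"turn":[0,0,0]},{"claw":0.6,"linear":[1,0,103],"turn":[0,0,0]},{"claw":0.0,"linear":[1,0,103],"turn":[0,0,0]},{"claw":0.0,"linear":[1,0,103],"turn":[0,0,0]},{"claw":0.0,"linear":[1,0,103],"turn":[0,0,0]},{"claw":0.0,"linear":[1,0,103],"turn":[0,0,0]}]' --force 20

```text
time_s: 3.0
ee_pos: [0.4569, -0.3183, 0.0878]
eef_rot: [3.141, -0.001, 1.197]
force: [-0.8, -0.5, -0.4]
grip_width: 0.0199
```

```bash
python3 - <<'E'
from h import *
print(tri((357,200.5),(430.8,207.5)))
o,x,R=state();print(o["time_s"],x,o["eef_rot"],o["force"],o["grip_width"])
E
```

```text
(array([ 0.61635758, -0.32351609,  0.16502935]), np.float64(0.0006200989067954762))
3.0 [ 0.45687081 -0.3183473   0.08781213] [ 3.14133910e+00 -6.95379836e-04  1.19738210e+00] [-0.80010705 -0.51617284 -0.35585054] 0.01988910003825087
```

Emit:
play_rows --moves '[{"claw":0.0,"linear":[0,0,0],"turn":[0,0,0]},{"claw":0.0,"linear":[0,0,0],"turn":[0,0,0]},{"claw":0.0,"linear":[0,0,0],"turn":[0,0,0]}]'

```text
time_s: 3.38
ee_pos: [0.457, -0.3184, 0.0879]
eef_rot: [3.141, -0.001, 1.197]
force: [2.1, -0.5, -0.2]
grip_width: 0.0094
```

Gripped at 9.4 mm, which fits the 10 mm bar. Now the arc down.

Emit:
play_rows --moves '[{"claw":0.0,"linear":[0,-8.8,0.4],"turn":[0,0,0]},{"claw":0.0,"linear":[0,-17.5,1.8],"turn":[0,0,0]},{"claw":0.0,"linear":[0,-26,3.9],"turn":[0,0,0]},{"claw":0.0,"linear":[0,-34.3,6.9],"turn":[0,0,0]},{"claw":0.0,"linear":[0,-42.2,10.8],"turn":[0,0,0]},{"claw":0.0,"linear":[0,-49.7,15.4],"turn":[0,0,0]},{"claw":0.0,"linear":[0,-56.7,20.7],"turn":[0,0,0]}]'

```text
time_s: 4.25
ee_pos: [0.4038, -0.2975, 0.0667]
eef_rot: [3.141, -0.001, 1.197]
force: [6.3, -0.8, -1.4]
grip_width: 0.0093
```

```bash
python3 - <<'E'
from h import *
o,x,R=state();print(o["time_s"],x,o["eef_rot"],o["force"],o["grip_width"],o["qpos"])
s=np.array([.457,-.3184,.0879])
print((x-s)*1000,R)
for a in (.8,.9,1.0,1.1,1.2,1.3,1.38,1.42):
    p=s+np.array([-.933*.088*np.sin(a),.36*.088*np.sin(a),-.088*(1-np.cos(a))]);print(a,end=" ");to(p)
E
```

```text
4.25 [ 0.40380046 -0.29749739  0.06671719] [ 3.14094074e+00 -7.15189416e-04  1.19736548e+00] [ 6.29424462 -0.75157626 -1.36378991] 0.009311991567322262 [-7.08481947e-01  3.59769000e-01  1.79511991e+00  1.06688064e-03
  9.86323505e-01 -3.35639365e-01]
[-53.1995389   20.90260743 -21.18281384] [[ 3.64811872e-01  9.31080848e-01  8.67896840e-04]
 [ 9.31080977e-01 -3.64812322e-01  4.28072272e-04]
 [ 7.15189355e-04  6.51916392e-04 -9.99999532e-01]]
0.8 linear [-0.4 -6.   5.5] turn [0. 0. 0.] |l| 8 deg 0
0.9 linear [ -0.4 -11.8  12.1] turn [0. 0. 0.] |l| 17 deg 0
1.0 linear [ -0.5 -16.9  19.3] turn [0. 0. 0.] |l| 26 deg 0
1.1 linear [ -0.5 -21.3  26.9] turn [0. 0. 0.] |l| 34 deg 0
1.2 linear [ -0.5 -24.9  34.9] turn [0. 0. 0.] |l| 43 deg 0
1.3 linear [ -0.5 -27.7  43.3] turn [0. 0. 0.] |l| 51 deg 0
1.38 linear [ -0.5 -29.3  50.1] turn [0. 0. 0.] |l| 58 deg 0
1.42 linear [ -0.5 -29.9  53.6] turn [0. 0. 0.] |l| 61 deg 0
```

Emit:
play_rows --moves '[{"claw":0.0,"linear":[0,-6,5.5],"turn":[0,0,0]},{"claw":0.0,"linear":[0,-11.8,12.1],"turn":[0,0,0]},{"claw":0.0,"linear":[0,-16.9,19.3],"turn":[0,0,0]},{"claw":0.0,"linear":[0,-21.3,26.9],"turn":[0,0,0]},{"claw":0.0,"linear":[0,-24.9,34.9],"turn":[0,0,0]},{"claw":0.0,"linear":[0,-27.7,43.3],"turn":[0,0,0]},{"claw":0.0,"linear":[0,-29.3,50.1],"turn":[0,0,0]},{"claw":0.0,"linear":[0,-29.9,53],"turn":[0,0,0]}]'

```text
time_s: 5.25
ee_pos: [0.3778, -0.2882, 0.0156]
eef_rot: [3.135, 0.001, 1.197]
force: [5.9, 0.5, 27.1]
grip_width: 0.0092
```

An upward force of 27 N means it has reached the open stop. I'll relax, open and lift away.

Emit:
play_rows --moves '[{"claw":0.0,"linear":[0,0,-2],"turn":[0,0,0]},{"claw":0.3,"linear":[0,0,-2],"turn":[0,0,0]},{"claw":0.3,"linear":[0,0,-2],"turn":[0,0,0]},{"claw":0.3,"linear":[0,0,-50],"turn":[0,0,0]},{"claw":0.3,"linear":[0,0,-110],"turn":[0,0,0]},{"claw":0.3,"linear":[0,0,-170],"turn":[0,0,0]},{"claw":0.3,"linear":[0,0,-220],"turn":[0,0,0]},{"claw":0.3,"linear":[0,0,-220],"turn":[0,0,0]}]'

```text
time_s: 6.25
ee_pos: [0.3771, -0.2881, 0.2385]
eef_rot: [3.13, 0.004, 1.197]
force: [0.6, -0.2, -0.7]
grip_width: 0.0283
```

```bash
python3 - <<'E'
from h import *
o,x,R=state();print(o["time_s"],x,o["eef_rot"],o["force"],o["grip_width"])
to([.35,-.05,.26],down(np.radians(0)))
E
```

```text
6.25 [ 0.37707465 -0.28806748  0.23854987] [3.13037323 0.003504   1.19729019] [ 0.63932957 -0.1876954  -0.70250546] 0.028310883455230272
linear [ 211.7 -111.8  -23.4] turn [ 0.0119 -0.0036  1.1973] |l| 241 deg 69
```

Emit:
play_rows --moves '[{"claw":0.5,"linear":[212,-112,-23],"turn":[0.01,0,-1.7]},{"claw":0.5,"linear":[212,-112,-23],"turn":[0.01,0,-1.7]},{"claw":0.5,"linear":[212,-112,-23],"turn":[0.01,0,-1.7]},{"claw":0.5,"linear":[212,-112,-23],"turn":[0.01,0,-1.7]},{"claw":0.5,"linear":[212,-112,-23],"turn":[0.01,0,-1.7]},{"claw":0.5,"linear":[212,-112,-23],"turn":[0.01,0,-1.7]},{"claw":0.5,"linear":[212,-112,-23],"turn":[0.01,0,-1.7]},{"claw":0.5,"linear":[212,-112,-23],"turn":[0.01,0,-1.7]}]'

```text
time_s: 7.25
ee_pos: [0.3494, -0.0496, 0.258]
eef_rot: [-3.132, 0.003, 2.704]
force: [0.3, -0.1, 1.1]
grip_width: 0.0469
```

```bash
python3 - <<'E'
from meas import *
o,x,R=state();print(o["time_s"],x,o["eef_rot"],o["force"],o["grip_width"])
im=vision.camera("top");cv2.imwrite("pics/top3.png",im);crop(im,100,160,560,340,1.7,"t3")
bars(im)
s=vision.camera("scene");cv2.imwrite("pics/scene3.png",s);crop(s,230,130,530,350,2.6,"s3")
E
```

```text
7.25 [ 0.34937744 -0.04963661  0.25801336] [-3.13181487e+00  2.67152257e-03  2.70366369e+00] [ 0.26928726 -0.06438913  1.10786838] 0.04686134923367454
blue px [224.2 291.2] world [0.4212 0.2008 0.024 ] len 60.3 ang 162.0 area 195
blue px [252.3 291.3] world [0.4216 0.1256 0.024 ] len 56.7 ang -175.7 area 184
blue px [194.9 296.5] world [0.4067 0.2785 0.024 ] len 59.9 ang 168.9 area 198
```

View pics/t3.png

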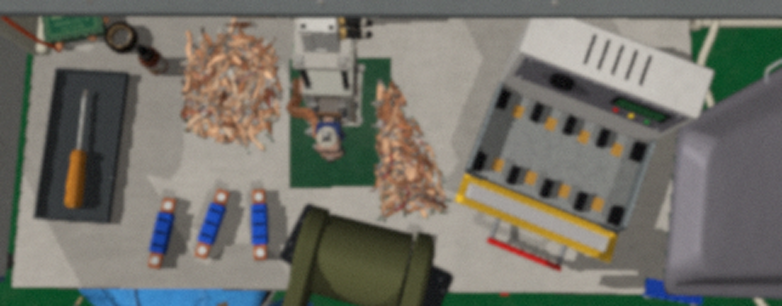

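View pics/s3.png

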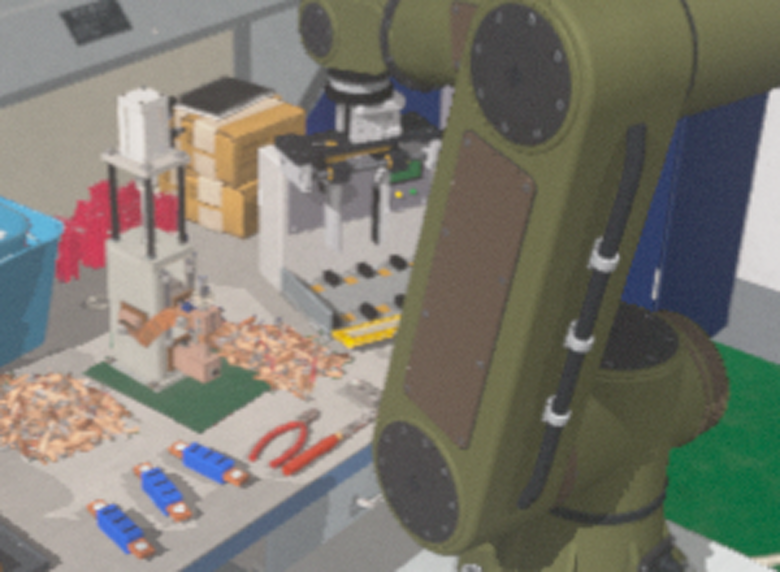

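The guard is down and the bars haven't moved. I'll refine the bar angles from the white end dots, the tester pose from the guides, and check the guard angle.

```bash
python3 - <<'E'
from meas import *
im=cv2.imread("pics/top3.png");h=hsv(im)
g=lambda u,v:(105+u/3,165+v/3)
for a,b in [((441,330),(443,430)),((375,331),(341,426)),((282,346),(258,442))]:
    A,B=plane("top",g(*a),.017),plane("top",g(*b),.017);d=A-B
    print("bar",np.round((A+B)/2,4),round(np.linalg.norm(d)*1e3),np.degrees(np.arctan2(d[1],d[0])))
m=cv2.inRange(h,(0,0,0),(180,255,38))>0
k=np.zeros_like(m);k[205:300,370:490]=1;m&=k
P=[]
for st,c,l in comps(m,12):
    w=plane("top",c,.022);P.append(w);print("blk",np.round(c,1),np.round(w,4),st[4])
m=(cv2.inRange(h,(0,150,80),(6,255,255))|cv2.inRange(h,(172,150,80),(180,255,255)))>0;m[:,:360]=0
yaw=np.radians(-21.1);T=np.array([.5315,-.3468,0]);Rz=Ro.from_euler("z",yaw).as_matrix()
for st,c,l in comps(m,25):
    c,a,b,u=ends(l);w=plane("top",c,.031);print("red",np.round(w,4),"in tester",np.round(Rz.T@(w-T),4),st[4])
for q in [(sx*55,y,26) for sx in(-1,1) for y in(-112,-56,0,56,112)]:
    w=T+Rz@np.array(q)/1e3;print(q,np.round(proj("top",w),1))
crop(im,365,195,495,305,6,"t3b")
E
```

```text
bar [0.4214 0.1264 0.017 ] 89 3.126084524351691
bar [0.4222 0.2018 0.017 ] 89 -17.392089714997116
bar [0.4078 0.2802 0.017 ] 87 -10.94086617774225
blk [430.5 208.2] [ 0.6532 -0.3585  0.022 ] 91
blk [395.8 218.2] [ 0.6246 -0.2623  0.022 ] 53
blk [462.2 218.4] [ 0.6246 -0.4437  0.022 ] 12
blk [415.6 225.8] [ 0.6034 -0.3157  0.022 ] 36
blk [434.9 233.2] [ 0.583  -0.3677  0.022 ] 35
blk [454.4 240.9] [ 0.5617 -0.4194  0.022 ] 38
blk [475.1 248.7] [ 0.5406 -0.4739  0.022 ] 60
blk [381.9 254.4] [ 0.5236 -0.2221  0.022 ] 52
blk [401.8 262.8] [ 0.5009 -0.2752  0.022 ] 33
blk [421.4 270.5] [ 0.4805 -0.327   0.022 ] 36
blk [441.2 278. ] [ 0.4605 -0.3792  0.022 ] 41
blk [461.9 286.4] [ 0.4387 -0.4329  0.022 ] 62
red [ 0.379  -0.2828  0.031 ] in tester [-0.1654  0.0048  0.031 ] 105
(-55, -112, 26) [461.8 285.8]
(-55, -56, 26) [441.7 278.1]
(-55, 0, 26) [421.7 270.4]
(-55, 56, 26) [401.9 262.8]
(-55, 112, 26) [382.2 255.3]
(55, -112, 26) [474.5 247.8]
(55, -56, 26) [454.6 240.3]
(55, 0, 26) [434.9 232.9]
(55, 56, 26) [415.4 225.6]
(55, 112, 26) [396.  218.3]
```

View pics/t3b.png

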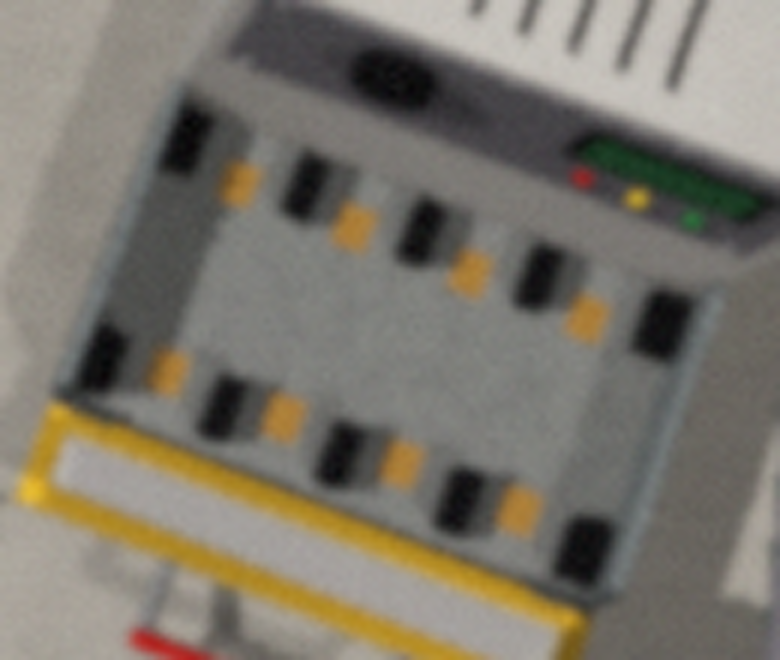

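The guides match the predictions to within 0.5 px, and the red bar is at tester x = −165 mm (−167 at full open). Now for bar 1.

```bash
python3 - <<'E'
from h import *
Rt=down(np.radians(183.1))
to([.385,.11,.2],Rt);to([.4214,.1264,.09],Rt)
E
```

```text
linear [ 36.3 160.1  56.6] turn [-0.0101  0.0005 -0.4958] |l| 174 deg 28
linear [ 10.7 191.5 166.3] turn [-0.0101  0.0005 -0.4958] |l| 254 deg 28
```

Emit:
play_rows --moves '[{"claw":0.45,"linear":[36,160,57],"turn":[-0.01,0,-0.496]},{"claw":0.45,"linear":[36,160,57],"turn":[-0.01,0,-0.496]},{"claw":0.45,"linear":[36,160,57],"turn":[-0.01,0,-0.496]},{"claw":0.45,"linear":[11,191,110],"turn":[-0.01,0,-0.496]},{"claw":0.45,"linear":[11,191.5,166],"turn":[-0.01,0,-0.496]},{"claw":0.45,"linear":[11,191.5,166],"turn":[-0.01,0,-0.496]},{"claw":0.45,"linear":[11,191.5,166],"turn":[-0.01,0,-0.496]}]'

```text
time_s: 8.22
ee_pos: [0.4216, 0.1264, 0.092]
eef_rot: [-3.141, 0.002, -3.09]
force: [0.5, 0.1, 0.3]
grip_width: 0.0422
```

```bash
python3 - <<'E'
from h import *
o,x,R=state();print(o["time_s"],x,o["eef_rot"],o["force"],o["grip_width"],o["qpos"])
Rt=down(np.radians(183.1))
to([.4214,.1264,.005],Rt)
im=vision.camera("scene");cv2.imwrite("pics/scene4.png",im);crop(im,230,200,380,360,4,"s4")
E
```

```text
8.225 [0.42160412 0.12643005 0.09197428] [-3.14146597e+00  1.61181755e-03 -3.08959726e+00] [0.49758453 0.05452415 0.30598855] 0.042242291013326015 [ 2.08328402e-01  1.95897861e-01  1.94140269e+00 -4.46166572e-04
  1.00271971e+00 -1.41422347e+00]
linear [ 0.3 -0.  87. ] turn [-0.0001  0.0016 -0.0021] |l| 87 deg 0
```

View pics/s4.png

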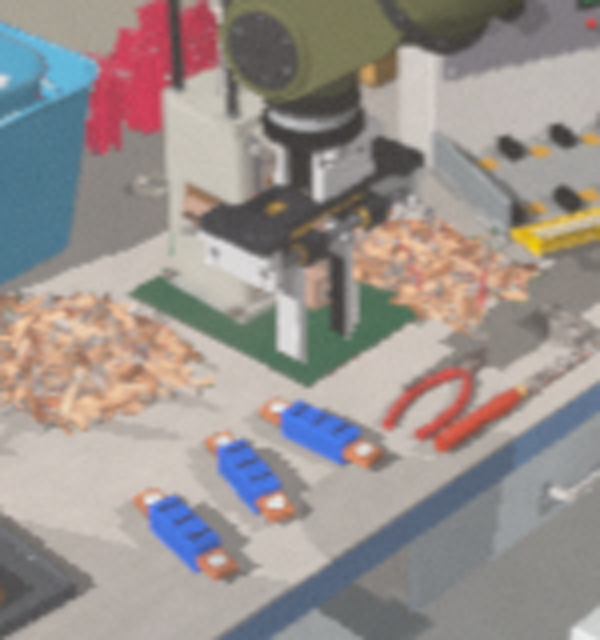

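The scene view shows the open jaws directly above bar 1, all three bars still lying as before. I'll descend and grip.

Emit:
play_rows --moves '[{"claw":0.45,"linear":[0,0,40],"turn":[0,0,0]},{"claw":0.45,"linear":[0,0,75],"turn":[0,0,0]},{"claw":0.45,"linear":[0,0,87],"turn":[0,0,0]},{"claw":0.45,"linear":[0,0,87],"turn":[0,0,0]},{"claw":0.1,"linear":[0,0,87],"turn":[0,0,0]},{"claw":0.1,"linear":[0,0,87],"turn":[0,0,0]},{"claw":0.1,"linear":[0,0,87],"turn":[0,0,0]},{"claw":0.1,"linear":[0,0,87],"turn":[0,0,0]}]' --force 25

```text
time_s: 9.28
ee_pos: [0.4228, 0.1266, 0.0065]
eef_rot: [3.141, 0.005, -3.089]
force: [-2.5, -1.0, 8.5]
grip_width: 0.0239
```

```bash
python3 - <<'E'
from h import *
o,x,R=state();print(o["time_s"],x,o["eef_rot"],o["force"],o["grip_width"])
print(proj("scene",(.4214,.1264,.024)))
to([.4,.125,.16],down(np.radians(180)));to([.36,-.08,.2],down(np.radians(159)))
E
```

```text
9.275 [0.4228428  0.12664858 0.00645965] [ 3.14122619  0.00476938 -3.08915648] [-2.4770419  -0.97525436  8.53496093] 0.023924755920123834
[310.03365622 305.14834625]
linear [  22.2   -0.4 -153.6] turn [0.0005 0.0048 0.0524] |l| 155 deg 3
linear [  72.7 -203.  -194. ] turn [0.0014 0.0046 0.419 ] |l| 290 deg 24
```

Gripped at 23.9 mm, matching the 24 mm body. I'll lift and carry it in front of the welding head.

Emit:
play_rows --moves '[{"claw":0.1,"linear":[0,0,-30],"turn":[0,0,0]},{"claw":0.1,"linear":[5,0,-80],"turn":[0,0,0]},{"claw":0.1,"linear":[22,0,-135],"turn":[0,0,0.05]},{"claw":0.1,"linear":[73,-60,-194],"turn":[0,0,0.1]},{"claw":0.1,"linear":[73,-115,-194],"turn":[0,0,0.2]},{"claw":0.1,"linear":[73,-170,-194],"turn":[0,0,0.3]},{"claw":0.1,"linear":[73,-203,-194],"turn":[0,0,0.419]},{"claw":0.1,"linear":[73,-203,-194],"turn":[0,0,0.419]}]'

```text
time_s: 10.28
ee_pos: [0.3594, -0.0821, 0.2004]
eef_rot: [3.139, 0.005, 2.77]
force: [0.2, 0.2, -2.0]
grip_width: 0.0238
```

```bash
python3 - <<'E'
from h import *
o,x,R=state();print(o["time_s"],x,o["eef_rot"],o["force"],o["grip_width"],o["qpos"])
Rt=down(np.radians(158.9))
to([.42,-.30,.2],Rt); to([.5214,-.3729,.14],Rt)
E
```

```text
10.275 [ 0.35940766 -0.08211003  0.20036452] [3.1394797  0.0047859  2.76951944] [ 0.24193965  0.15220478 -1.95510993] 0.02376460233597675 [-3.25437390e-01 -1.17890303e-01  1.98902666e+00  1.97900607e-03
  1.26557766e+00 -1.52475565e+00]
linear [-135.7 -181.     0.6] turn [ 0.0021  0.0048 -0.0038] |l| 226 deg 0
linear [-256.3 -212.1   61.1] turn [ 0.0021  0.0048 -0.0038] |l| 338 deg 0
```

Emit:
play_rows --moves '[{"claw":0.1,"linear":[-45,-60,0],"turn":[0,0.005,0]},{"claw":0.1,"linear":[-90,-120,0],"turn":[0,0.005,0]},{"claw":0.1,"linear":[-136,-165,0],"turn":[0,0.005,0]},{"claw":0.1,"linear":[-190,-195,20],"turn":[0,0.005,0]},{"claw":0.1,"linear":[-240,-211,50],"turn":[0,0.005,0]},{"claw":0.1,"linear":[-256,-212,61],"turn":[0,0.005,0]},{"claw":0.1,"linear":[-256,-212,61],"turn":[0,0.005,0]},{"claw":0.1,"linear":[-256,-212,61],"turn":[0,0.005,0]}]'

```text
time_s: 11.28
ee_pos: [0.5213, -0.3716, 0.1406]
eef_rot: [3.139, -0.0, 2.771]
force: [0.2, -0.7, -0.8]
grip_width: 0.024
```

```bash
python3 - <<'E'
from h import *
o,x,R=state();print(o["time_s"],x,o["eef_rot"],o["force"],o["grip_width"],o["qpos"])
Rt=down(np.radians(158.9))
to([.5214,-.3729,.0195],Rt)
im=vision.camera("scene");cv2.imwrite("pics/scene5.png",im);crop(im,320,150,520,300,4,"s5")
im=vision.camera("top");cv2.imwrite("pics/top5.png",im);crop(im,360,180,560,310,4,"t5")
E
```

```text
11.275 [ 0.52130755 -0.37162886  0.14062296] [ 3.13942773e+00 -2.03827997e-04  2.77089130e+00] [ 0.23897023 -0.66992551 -0.78773162] 0.024011746881301563 [-0.6773647   0.5551268   1.31356067  0.0020941   1.27375366 -1.87807323]
linear [ -0.6  -1.4 121.1] turn [ 0.0022 -0.0002 -0.0024] |l| 121 deg 0
```

View pics/s5.png

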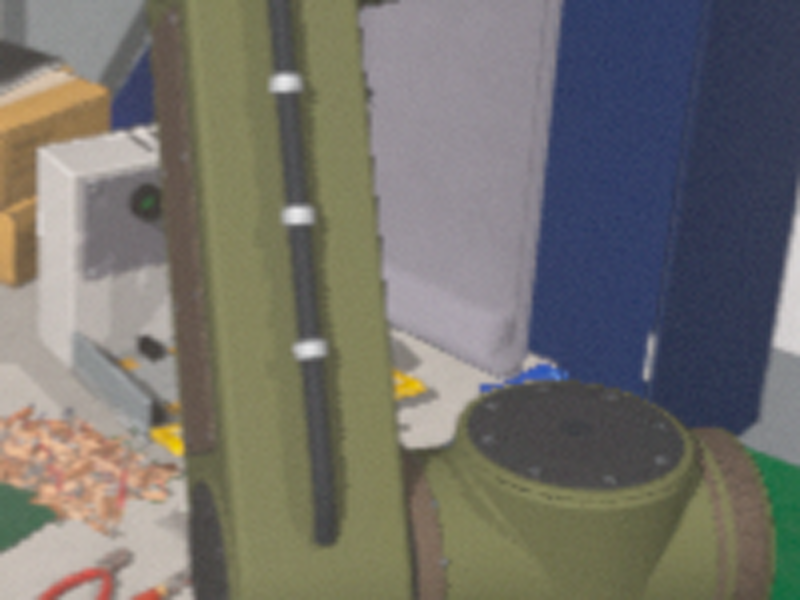

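View pics/t5.png

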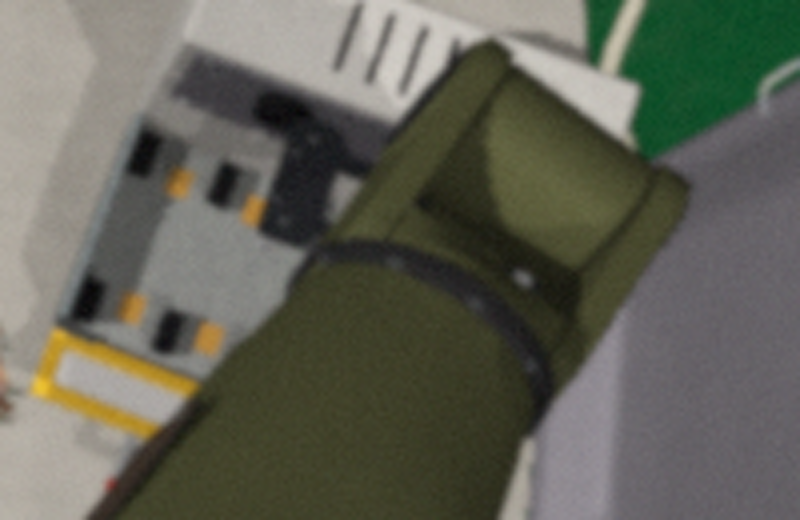

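Only the arm is visible here, nothing contradicts the pose, and the force is about zero. I'll lower the bar in stages.

Emit:
play_rows --moves '[{"claw":0.1,"linear":[-0.6,-1.4,30],"turn":[0.002,0,0]},{"claw":0.1,"linear":[-0.6,-1.4,60],"turn":[0.002,0,0]},{"claw":0.1,"linear":[-0.6,-1.4,80],"turn":[0.002,0,0]},{"claw":0.1,"linear":[-0.6,-1.4,95],"turn":[0.002,0,0]},{"claw":0.1,"linear":[-0.6,-1.4,105],"turn":[0.002,0,0]}]'

```text
time_s: 12.0
ee_pos: [0.5216, -0.3734, 0.0366]
eef_rot: [-3.141, 0.002, 2.77]
force: [-0.2, 0.1, -1.4]
grip_width: 0.0237
```

Emit:
play_rows --moves '[{"claw":0.1,"linear":[0,0,7],"turn":[0,0,0]},{"claw":0.1,"linear":[0,0,14],"turn":[0,0,0]},{"claw":0.1,"linear":[0,0,16],"turn":[0,0,0]},{"claw":0.1,"linear":[0,0,16],"turn":[0,0,0]}]'

```text
time_s: 12.5
ee_pos: [0.5217, -0.3735, 0.0207]
eef_rot: [-3.141, 0.002, 2.77]
force: [0.1, -1.4, -0.6]
grip_width: 0.0237
```

Emit:
play_rows --moves '[{"claw":0.1,"linear":[0,0,2],"turn":[0,0,0]},{"claw":0.1,"linear":[0,0,2],"turn":[0,0,0]},{"claw":0.4,"linear":[0,0,2],"turn":[0,0,0]},{"claw":0.4,"linear":[0,0,2],"turn":[0,0,0]},{"claw":0.4,"linear":[0,0,-5],"turn":[0,0,0]},{"claw":0.4,"linear":[0,0,-60],"turn":[0,0,0]},{"claw":0.4,"linear":[0,0,-120],"turn":[0,0,0]},{"claw":0.4,"linear":[0,0,-170],"turn":[0,0,0]}]'

```text
time_s: 13.5
ee_pos: [0.5214, -0.3733, 0.1939]
eef_rot: [-3.14, 0.004, 2.771]
force: [0.3, -0.4, 0.5]
grip_width: 0.0376
```

```bash
python3 - <<'E'
from h import *
o,x,R=state();print(o["time_s"],x,o["eef_rot"],o["force"],o["grip_width"],o["qpos"])
Rt=down(np.radians(162.6))
to([.40,-.28,.2],Rt); to([.36,-.05,.2],Rt)
E
```

```text
13.5 [ 0.52144029 -0.37330281  0.19390522] [-3.14041603  0.00398134  2.7705016 ] [ 0.31157661 -0.40344178  0.52083276] 0.037629464992637016 [-6.78460757e-01  5.12219341e-01  1.25261320e+00  8.47418387e-05
  1.37260937e+00 -1.87818020e+00]
linear [147.   42.9  -6.7] turn [-0.0013  0.0039 -0.0674] |l| 153 deg 4
linear [267.7 242.7  -7.4] turn [-0.0013  0.0039 -0.0674] |l| 361 deg 4
```

Emit:
play_rows --moves '[{"claw":0.45,"linear":[60,20,-7],"turn":[0,0,0]},{"claw":0.45,"linear":[110,35,-7],"turn":[0,0.004,0]},{"claw":0.45,"linear":[150,60,-7],"turn":[0,0.004,-0.067]},{"claw":0.45,"linear":[180,110,-7],"turn":[0,0.004,-0.067]},{"claw":0.45,"linear":[215,160,-7],"turn":[0,0.004,-0.067]},{"claw":0.45,"linear":[250,210,-7],"turn":[0,0.004,-0.067]},{"claw":0.45,"linear":[268,243,-7],"turn":[0,0.004,-0.067]},{"claw":0.45,"linear":[268,243,-7],"turn":[0,0.004,-0.067]}]'

```text
time_s: 14.5
ee_pos: [0.3596, -0.0481, 0.2003]
eef_rot: [-3.14, 0.002, 2.841]
force: [0.2, -1.0, -0.7]
grip_width: 0.0423
```

```bash
python3 - <<'E'
from meas import *
o,x,R=state();print(o["time_s"],x,o["eef_rot"],o["force"],o["grip_width"])
im=vision.camera("top");cv2.imwrite("pics/top6.png",im);crop(im,100,160,560,340,1.7,"t6")
bars(im);bars(im,(370,190,500,300),.036)
crop(im,365,195,495,305,5,"t6b")
to([.385,.17,.18],down(np.radians(162.6)));to([.4222,.2018,.09],down(np.radians(162.6)))
E
```

```text
14.5 [ 0.35963987 -0.04812067  0.2003381 ] [-3.14049196e+00  1.68833738e-03  2.84072196e+00] [ 0.17647299 -1.0184331  -0.68090455] 0.04229614031420416
blue px [224.2 291.1] world [0.4215 0.2007 0.024 ] len 60.1 ang 162.6 area 195
blue px [194.9 296.4] world [0.4068 0.2785 0.024 ] len 60.0 ang 168.0 area 199
blue px [438.5 255.5] world [ 0.5191 -0.3708  0.036 ] len 60.6 ang 158.5 area 211
linear [ 41.3 216.8  19.9] turn [-0.0014  0.0015  0.0019] |l| 222 deg 0
linear [ 15.3 258.3 109.9] turn [-0.0014  0.0015  0.0019] |l| 281 deg 0
```

View pics/t6.png

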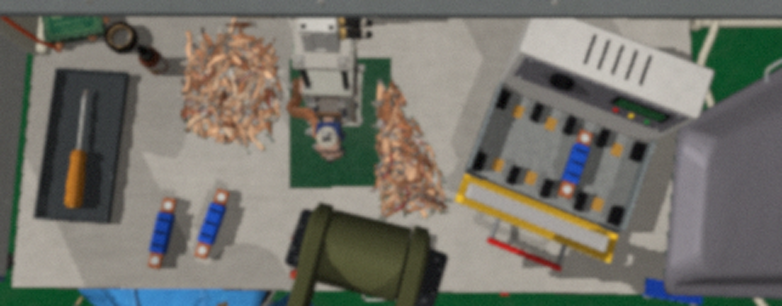

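View pics/t6b.png

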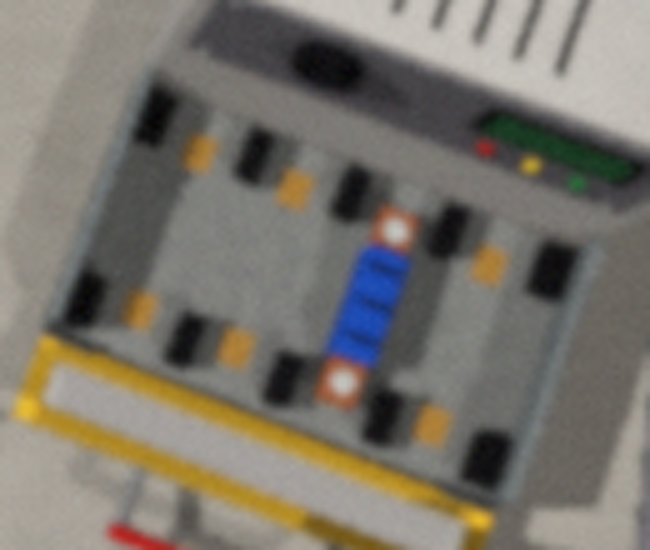

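Bar 1 lies flat and centred in its lane, at 158.5° against 158.9°. Next, bar 2.

Emit:
play_rows --moves '[{"claw":0.45,"linear":[41,60,15],"turn":[0,0,0]},{"claw":0.45,"linear":[41,120,15],"turn":[0,0,0]},{"claw":0.45,"linear":[41,175,20],"turn":[0,0,0]},{"claw":0.45,"linear":[41,217,20],"turn":[0,0,0]},{"claw":0.45,"linear":[20,250,60],"turn":[0,0,0]},{"claw":0.45,"linear":[15,258,110],"turn":[0,0,0]},{"claw":0.45,"linear":[15,258,110],"turn":[0,0,0]},{"claw":0.45,"linear":[15,258,110],"turn":[0,0,0]}]'

```text
time_s: 15.55
ee_pos: [0.4233, 0.2008, 0.0916]
eef_rot: [-3.141, 0.003, 2.839]
force: [0.3, -0.3, 0.1]
grip_width: 0.0419
```

```bash
python3 - <<'E'
from h import *
o,x,R=state();print(o["time_s"],x,o["eef_rot"],o["force"],o["grip_width"],o["qpos"])
to([.4222,.2018,.007],down(np.radians(162.6)))
im=vision.camera("scene");cv2.imwrite("pics/scene7.png",im);crop(im,230,200,380,360,4,"s7")
E
```

```text
15.55 [0.42326457 0.20083636 0.09155009] [-3.14111773e+00  2.63301195e-03  2.83870935e+00] [ 0.2910109  -0.31997484  0.12660052] 0.04191172106634656 [ 0.36599496  0.25508501  1.86770867 -0.00235769  1.01702908 -0.90067931]
linear [ 1.5  0.6 84.5] turn [-0.0005  0.0026  0.0008] |l| 85 deg 0
```

View pics/s7.png

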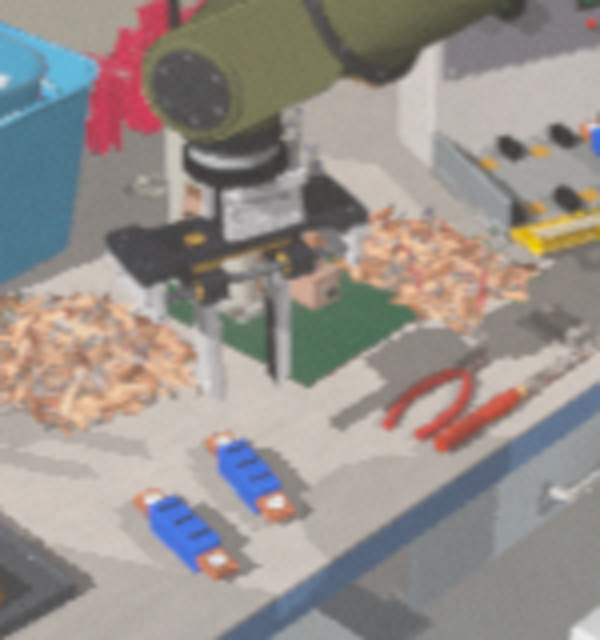

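The jaws straddle bar 2, and bar 3 has not moved. Descend and grip.

Emit:
play_rows --moves '[{"claw":0.45,"linear":[1.5,0.6,40],"turn":[0,0,0]},{"claw":0.45,"linear":[1.5,0.6,73],"turn":[0,0,0]},{"claw":0.45,"linear":[1.5,0.6,84],"turn":[0,0.003,0]},{"claw":0.45,"linear":[1.5,0.6,84],"turn":[0,0.003,0]},{"claw":0.1,"linear":[1.5,0.6,84],"turn":[0,0.003,0]},{"claw":0.1,"linear":[1.5,0.6,84],"turn":[0,0.003,0]},{"claw":0.1,"linear":[1.5,0.6,84],"turn":[0,0.003,0]},{"claw":0.1,"linear":[1.5,0.6,84],"turn":[0,0.003,0]}]'

```text
time_s: 16.6
ee_pos: [0.423, 0.2022, 0.0089]
eef_rot: [3.14, 0.002, 2.839]
force: [-1.3, -1.6, 7.7]
grip_width: 0.0238
```

```bash
python3 - <<'E'
from h import *
o,x,R=state();print(o["time_s"],x,o["eef_rot"],o["force"],o["grip_width"])
to([.39,.18,.16],down(np.radians(162.6)));to([.36,-.08,.2],down(np.radians(159)))
E
```

```text
16.6 [0.42299209 0.20215373 0.00890365] [3.14043940e+00 1.86629553e-03 2.83897971e+00] [-1.31071241 -1.55399796  7.7072624 ] 0.02377011806695719
linear [  24.6  -30.8 -151.2] turn [0.0012 0.0019 0.0011] |l| 156 deg 0
linear [ -24.3 -287.9 -191.4] turn [0.0012 0.0018 0.0639] |l| 347 deg 4
```

Emit:
play_rows --moves '[{"claw":0.1,"linear":[0,0,-40],"turn":[0,0,0]},{"claw":0.1,"linear":[15,-15,-95],"turn":[0,0,0]},{"claw":0.1,"linear":[25,-40,-150],"turn":[0,0,0]},{"claw":0.1,"linear":[25,-90,-185],"turn":[0,0,0.02]},{"claw":0.1,"linear":[18,-145,-191],"turn":[0,0,0.04]},{"claw":0.1,"linear":[5,-200,-191],"turn":[0,0,0.06]},{"claw":0.1,"linear":[-10,-250,-191],"turn":[0,0,0.064]},{"claw":0.1,"linear":[-24,-288,-191],"turn":[0,0,0.064]}]'

```text
time_s: 17.6
ee_pos: [0.3592, -0.0818, 0.2001]
eef_rot: [3.14, 0.003, 2.774]
force: [0.7, 0.2, -1.9]
grip_width: 0.0236
```

```bash
python3 - <<'E'
from h import *
o,x,R=state();print(o["time_s"],x,o["eef_rot"],o["force"],o["grip_width"],o["qpos"])
Rt=down(np.radians(158.9))
to([.42,-.27,.2],Rt); to([.5416,-.3207,.12],Rt)
E
```

```text
17.6 [ 0.35918151 -0.0818133   0.20005552] [3.14027485e+00 2.74945584e-03 2.77390885e+00] [ 0.69941694  0.18566456 -1.87154332] 0.023572026934855904 [-3.24358008e-01 -1.16844159e-01  1.98884381e+00  1.25503475e-03
  1.26678927e+00 -1.52784635e+00]
linear [-124.4 -153.7    0.2] turn [0.0013 0.0027 0.0006] |l| 198 deg 0
linear [-255.9 -157.5   80.6] turn [0.0013 0.0027 0.0006] |l| 311 deg 0
```

Emit:
play_rows --moves '[{"claw":0.1,"linear":[-40,-50,0],"turn":[0,0.003,0]},{"claw":0.1,"linear":[-82,-97,0],"turn":[0,0.003,0]},{"claw":0.1,"linear":[-125,-140,0],"turn":[0,0.003,0]},{"claw":0.1,"linear":[-180,-155,20],"turn":[0,0.003,0]},{"claw":0.1,"linear":[-230,-157,50],"turn":[0,0.003,0]},{"claw":0.1,"linear":[-256,-157.5,80],"turn":[0,0.003,0]},{"claw":0.1,"linear":[-256,-157.5,80],"turn":[0,0.003,0]},{"claw":0.1,"linear":[-256,-157.5,80],"turn":[0,0.003,0]}]'

```text
time_s: 18.6
ee_pos: [0.5415, -0.3207, 0.1215]
eef_rot: [3.14, 0.0, 2.774]
force: [-0.1, -0.1, -1.7]
grip_width: 0.024
```

```bash
python3 - <<'E'
from h import *
o,x,R=state();print(o["time_s"],x,o["eef_rot"],o["force"],o["grip_width"],o["qpos"])
to([.5416,-.3207,.0215],down(np.radians(158.9)))
E
```

```text
18.6 [ 0.54148756 -0.32069532  0.12154317] [3.14049528e+00 4.03735061e-04 2.77403893e+00] [-0.08518103 -0.07008138 -1.69470355] 0.02399010226811024 [-5.93390272e-01  5.49076037e-01  1.36926202e+00  1.23373648e-03
  1.22310708e+00 -1.79705338e+00]
linear [ -0.1  -0.1 100. ] turn [0.0011 0.0004 0.0007] |l| 100 deg 0
```

Emit:
play_rows --moves '[{"claw":0.1,"linear":[0,0,35],"turn":[0,0,0]},{"claw":0.1,"linear":[0,0,65],"turn":[0,0,0]},{"claw":0.1,"linear":[0,0,85],"turn":[0,0,0]},{"claw":0.1,"linear":[0,0,94],"turn":[0,0,0]},{"claw":0.1,"linear":[0,0,98],"turn":[0,0,0]},{"claw":0.1,"linear":[0,0,100],"turn":[0,0,0]},{"claw":0.1,"linear":[0,0,100],"turn":[0,0,0]}]'

```text
time_s: 19.48
ee_pos: [0.5418, -0.3208, 0.0221]
eef_rot: [3.141, 0.001, 2.774]
force: [-0.1, -0.8, -1.3]
grip_width: 0.0234
```

Emit:
play_rows --moves '[{"claw":0.1,"linear":[0,0,1],"turn":[0,0,0]},{"claw":0.4,"linear":[0,0,1],"turn":[0,0,0]},{"claw":0.4,"linear":[0,0,1],"turn":[0,0,0]},{"claw":0.4,"linear":[0,0,1],"turn":[0,0,0]},{"claw":0.4,"linear":[0,0,-20],"turn":[0,0,0]},{"claw":0.4,"linear":[0,0,-80],"turn":[0,0,0]},{"claw":0.4,"linear":[0,0,-130],"turn":[0,0,0]},{"claw":0.4,"linear":[30,30,-180],"turn":[0,0,0]}]'

```text
time_s: 20.48
ee_pos: [0.525, -0.2846, 0.2029]
eef_rot: [3.141, 0.003, 2.772]
force: [0.0, -0.2, 0.8]
grip_width: 0.0374
```

```bash
python3 - <<'E'
from h import *
o,x,R=state();print(o["time_s"],x,o["eef_rot"],o["force"],o["grip_width"],o["qpos"])
Rt=down(np.radians(169.1))
to([.40,-.22,.2],Rt); to([.36,-.03,.2],Rt)
E
```

```text
20.475 [ 0.52503397 -0.28463066  0.20289852] [3.14119301 0.00335681 2.77234127] [ 0.04972252 -0.17684847  0.76761186] 0.037360115359896764 [-5.58559141e-01  4.05616632e-01  1.38489022e+00  1.05017653e-03
  1.34786429e+00 -1.76033529e+00]
linear [139.9  15.1   2.4] turn [ 1.00e-04  3.40e-03 -1.79e-01] |l| 141 deg 10
linear [245.8 177.9   2.1] turn [ 1.00e-04  3.40e-03 -1.79e-01] |l| 303 deg 10
```

Emit:
play_rows --moves '[{"claw":0.45,"linear":[55,5,0],"turn":[0,0.003,0]},{"claw":0.45,"linear":[105,15,0],"turn":[0,0.003,-0.05]},{"claw":0.45,"linear":[150,40,0],"turn":[0,0.003,-0.1]},{"claw":0.45,"linear":[185,85,0],"turn":[0,0.003,-0.179]},{"claw":0.45,"linear":[215,130,0],"turn":[0,0.003,-0.179]},{"claw":0.45,"linear":[246,178,0],"turn":[0,0.003,-0.179]},{"claw":0.45,"linear":[246,178,0],"turn":[0,0.003,-0.179]}]'

```text
time_s: 21.35
ee_pos: [0.3594, -0.0274, 0.2037]
eef_rot: [3.141, 0.003, 2.956]
force: [0.7, 0.0, 0.6]
grip_width: 0.0422
```

```bash
python3 - <<'E'
from meas import *
o,x,R=state();print(o["time_s"],x,o["eef_rot"],o["force"],o["grip_width"])
im=vision.camera("top");cv2.imwrite("pics/top8.png",im);crop(im,100,160,560,340,1.7,"t8")
bars(im);bars(im,(370,190,500,300),.036)
Rt=down(np.radians(169.1))
to([.385,.24,.18],Rt);to([.4078,.2802,.09],Rt)
E
```

```text
21.35 [ 0.35940036 -0.02735346  0.20366748] [3.14124230e+00 3.06648511e-03 2.95598359e+00] [0.658432   0.02277244 0.55585409] 0.042165908274781276
blue px [194.9 296.5] world [0.4067 0.2785 0.024 ] len 59.9 ang 168.8 area 198
blue px [418.5 247.8] world [ 0.5397 -0.3185  0.036 ] len 60.6 ang 158.8 area 206
blue px [438.4 255.6] world [ 0.519  -0.3707  0.036 ] len 60.6 ang 158.2 area 212
linear [ 25.4 268.8  23.5] turn [0.     0.003  0.0033] |l| 271 deg 0
linear [ 10.7 312.5 113.5] turn [0.     0.003  0.0033] |l| 333 deg 0
```

View pics/t8.png

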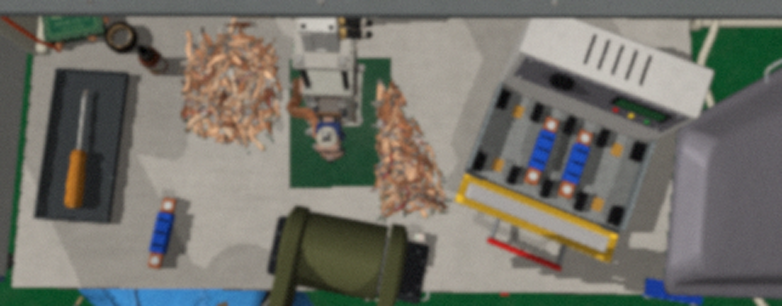

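Two bars are in their lanes, and bar 3 is unmoved at px (195,296). Going to bar 3.

Emit:
play_rows --moves '[{"claw":0.45,"linear":[25,60,10],"turn":[0,0.003,0]},{"claw":0.45,"linear":[25,120,15],"turn":[0,0.003,0]},{"claw":0.45,"linear":[25,180,20],"turn":[0,0.003,0]},{"claw":0.45,"linear":[25,240,23],"turn":[0,0.003,0]},{"claw":0.45,"linear":[18,285,60],"turn":[0,0.003,0]},{"claw":0.45,"linear":[10.7,312.5,113],"turn":[0,0.003,0.003]},{"claw":0.45,"linear":[10.7,312.5,113],"turn":[0,0.003,0.003]},{"claw":0.45,"linear":[10.7,312.5,113],"turn":[0,0.003,0.003]}]'

```text
time_s: 22.4
ee_pos: [0.4088, 0.2794, 0.0921]
eef_rot: [3.141, 0.001, 2.951]
force: [0.4, -0.3, -0.2]
grip_width: 0.0427
```

```bash
python3 - <<'E'
from h import *
o,x,R=state();print(o["time_s"],x,o["eef_rot"],o["force"],o["grip_width"],o["qpos"])
to([.4078,.2802,.008],down(np.radians(169.1)))
im=vision.camera("scene");cv2.imwrite("pics/scene9.png",im);crop(im,230,200,380,360,4,"s9")
E
```

```text
22.4 [0.40884478 0.27944168 0.0921104 ] [3.14064895e+00 1.27322550e-03 2.95054396e+00] [ 0.36601002 -0.27465417 -0.22653691] 0.04266648571990883 [ 5.25654137e-01  3.08518644e-01  1.79532157e+00 -1.45103913e-04
  1.03617254e+00 -8.54020267e-01]
linear [ 1.3  0.5 84.1] turn [ 0.0009  0.0013 -0.0008] |l| 84 deg 0
```

View pics/s9.png

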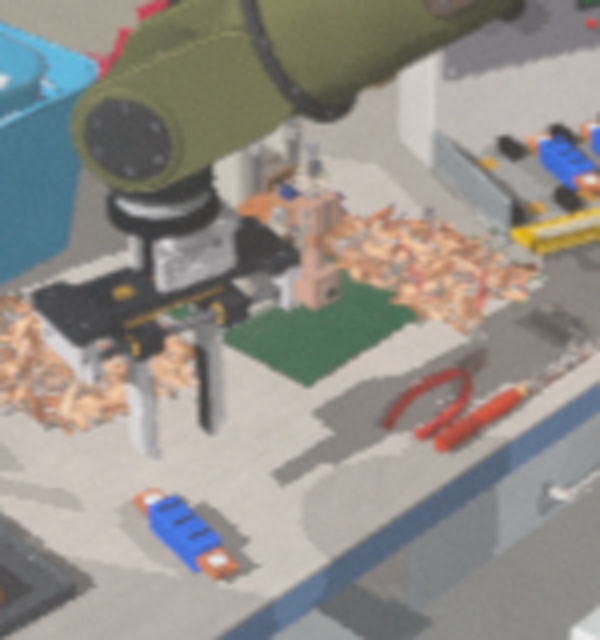

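The jaws are above bar 3. Descend and grip.

Emit:
play_rows --moves '[{"claw":0.45,"linear":[1.3,0.5,40],"turn":[0,0,0]},{"claw":0.45,"linear":[1.3,0.5,73],"turn":[0,0,0]},{"claw":0.45,"linear":[1.3,0.5,84],"turn":[0,0,0]},{"claw":0.45,"linear":[1.3,0.5,84],"turn":[0,0,0]},{"claw":0.1,"linear":[1.3,0.5,84],"turn":[0,0,0]},{"claw":0.1,"linear":[1.3,0.5,84],"turn":[0,0,0]},{"claw":0.1,"linear":[1.3,0.5,84],"turn":[0,0,0]},{"claw":0.1,"linear":[1.3,0.5,84],"turn":[0,0,0]}]'

```text
time_s: 23.45
ee_pos: [0.4085, 0.2807, 0.0097]
eef_rot: [3.139, 0.004, 2.95]
force: [-1.5, -1.0, 6.8]
grip_width: 0.0237
```

```bash
python3 - <<'E'
from h import *
o,x,R=state();print(o["time_s"],x,o["eef_rot"],o["force"],o["grip_width"])
to([.37,.18,.18],down(np.radians(159)));to([.36,-.08,.2],down(np.radians(159)))
E
```

```text
23.45 [0.40853994 0.28069585 0.00974549] [3.13869864 0.00355354 2.95043513] [-1.47529371 -1.0243726   6.80999863] 0.023681881558921647
linear [  18.1 -105.7 -170.6] turn [0.0032 0.0033 0.1754] |l| 202 deg 10
linear [ -21.6 -362.8 -191.2] turn [0.0032 0.0033 0.1754] |l| 411 deg 10
```

Emit:
play_rows --moves '[{"claw":0.1,"linear":[0,0,-40],"turn":[0,0,0]},{"claw":0.1,"linear":[8,-20,-95],"turn":[0,0,0]},{"claw":0.1,"linear":[18,-60,-140],"turn":[0,0,0.05]},{"claw":0.1,"linear":[18,-106,-171],"turn":[0,0,0.1]},{"claw":0.1,"linear":[14,-166,-180],"turn":[0,0,0.175]},{"claw":0.1,"linear":[5,-226,-191],"turn":[0.003,0.003,0.175]},{"claw":0.1,"linear":[-5,-286,-191],"turn":[0.003,0.003,0.175]},{"claw":0.1,"linear":[-15,-340,-191],"turn":[0.003,0.003,0.175]}]'

```text
time_s: 24.45
ee_pos: [0.3574, -0.0583, 0.2004]
eef_rot: [3.141, 0.002, 2.775]
force: [1.0, 0.3, -0.5]
grip_width: 0.0237
```

```bash
python3 - <<'E'
from h import *
o,x,R=state();print(o["time_s"],x,o["eef_rot"],o["force"],o["grip_width"],o["qpos"])
Rt=down(np.radians(158.9))
to([.42,-.21,.2],Rt); to([.5617,-.2684,.12],Rt)
E
```

```text
24.45 [ 0.3574198  -0.05827162  0.20044872] [3.14126760e+00 1.77723134e-03 2.77539056e+00] [ 0.99946891  0.31499288 -0.52886531] 0.0236972949700186 [-2.62956596e-01 -1.32216132e-01  2.00131799e+00  1.46713320e-04
  1.27068953e+00 -1.46759436e+00]
linear [-112.8 -119.3    0.6] turn [0.0003 0.0018 0.0021] |l| 164 deg 0
linear [-265.8 -123.1   80.9] turn [0.0003 0.0018 0.0021] |l| 304 deg 0
```

Emit:
play_rows --moves '[{"claw":0.1,"linear":[-25,-55,0],"turn":[0,0.002,0]},{"claw":0.1,"linear":[-65,-100,0],"turn":[0,0.002,0]},{"claw":0.1,"linear":[-115,-120,0],"turn":[0,0.002,0]},{"claw":0.1,"linear":[-170,-122,10],"turn":[0,0.002,0.002]},{"claw":0.1,"linear":[-225,-123,40],"turn":[0,0.002,0.002]},{"claw":0.1,"linear":[-266,-123,80],"turn":[0,0.002,0.002]},{"claw":0.1,"linear":[-266,-123,80],"turn":[0,0.002,0.002]},{"claw":0.1,"linear":[-266,-123,80],"turn":[0,0.002,0.002]}]'

```text
time_s: 25.45
ee_pos: [0.5617, -0.2683, 0.1219]
eef_rot: [3.141, 0.001, 2.773]
force: [0.0, -0.2, -1.1]
grip_width: 0.0242
```

```bash
python3 - <<'E'
from h import *
o,x,R=state();print(o["time_s"],x,o["eef_rot"],o["force"],o["grip_width"],o["qpos"])
to([.5617,-.2684,.022],down(np.radians(158.9)))
E
```

```text
25.45 [ 0.56171669 -0.26833016  0.12191049] [3.14142058e+00 5.62583978e-04 2.77349031e+00] [ 0.01400872 -0.2146018  -1.05087828] 0.02422774586788999 [-5.04581351e-01  5.33900734e-01  1.39170220e+00  2.63472398e-04
  1.21545579e+00 -1.70736698e+00]
linear [ 0.  -0.1 99.9] turn [0.0002 0.0006 0.0002] |l| 100 deg 0
```

Emit:
play_rows --moves '[{"claw":0.1,"linear":[0,0,35],"turn":[0,0,0]},{"claw":0.1,"linear":[0,0,65],"turn":[0,0,0]},{"claw":0.1,"linear":[0,0,85],"turn":[0,0,0]},{"claw":0.1,"linear":[0,0,94],"turn":[0,0,0]},{"claw":0.1,"linear":[0,0,98],"turn":[0,0,0]},{"claw":0.1,"linear":[0,0,100],"turn":[0,0,0]},{"claw":0.1,"linear":[0,0,100],"turn":[0,0,0]}]'

```text
time_s: 26.32
ee_pos: [0.562, -0.2684, 0.0224]
eef_rot: [3.142, 0.001, 2.773]
force: [0.7, -0.1, -1.0]
grip_width: 0.0238
```

Emit:
play_rows --moves '[{"claw":0.1,"linear":[0,0,1],"turn":[0,0,0]},{"claw":0.4,"linear":[0,0,1],"turn":[0,0,0]},{"claw":0.4,"linear":[0,0,1],"turn":[0,0,0]},{"claw":0.4,"linear":[0,0,1],"turn":[0,0,0]},{"claw":0.4,"linear":[0,0,-20],"turn":[0,0,0]},{"claw":0.4,"linear":[0,0,-80],"turn":[0,0,0]},{"claw":0.4,"linear":[0,0,-130],"turn":[0,0,0]},{"claw":0.4,"linear":[30,0,-180],"turn":[0,0,0]}]'

```text
time_s: 27.32
ee_pos: [0.5339, -0.2576, 0.2054]
eef_rot: [-3.141, 0.003, 2.774]
force: [0.6, -0.2, -0.5]
grip_width: 0.0381
```

```bash
python3 - <<'E'
from h import *
o,x,R=state();print(o["time_s"],x,o["eef_rot"],o["force"],o["grip_width"],o["qpos"])
to([.36,-.05,.22],down(np.radians(68.9)))
E
```

```text
27.325 [ 0.53391748 -0.25761196  0.20544658] [-3.14142768e+00  3.12167385e-03  2.77364081e+00] [ 0.55733772 -0.24399923 -0.53894548] 0.03806403647327966 [-5.11452894e-01  3.93919678e-01  1.39514505e+00  2.90231592e-04
  1.34941475e+00 -1.71436041e+00]
linear [236.9 131.2 -15.3] turn [0.0023 0.0026 1.5711] |l| 271 deg 90
```

Emit:
play_rows --moves '[{"claw":0.5,"linear":[55,5,-10],"turn":[0,0,0.1]},{"claw":0.5,"linear":[110,20,-15],"turn":[0,0,0.28]},{"claw":0.5,"linear":[160,40,-15],"turn":[0,0,0.46]},{"claw":0.5,"linear":[200,80,-15],"turn":[0,0,0.64]},{"claw":0.5,"linear":[237,131,-15],"turn":[0,0,0.82]},{"claw":0.5,"linear":[237,131,-15],"turn":[0,0,1.0]},{"claw":0.5,"linear":[237,131,-15],"turn":[0,0,1.18]},{"claw":0.5,"linear":[237,131,-15],"turn":[0,0,1.36]}]'

```text
time_s: 28.32
ee_pos: [0.3598, -0.0499, 0.2211]
eef_rot: [3.136, 0.001, 1.411]
force: [-0.1, -1.2, 0.1]
grip_width: 0.0467
```

```bash
python3 - <<'E'
from meas import *
o,x,R=state();print(o["time_s"],x,o["eef_rot"],o["force"],o["grip_width"])
im=vision.camera("top");cv2.imwrite("pics/top10.png",im);crop(im,365,195,495,305,5,"t10")
bars(im);bars(im,(370,190,500,300),.036)
h=hsv(im);m=(cv2.inRange(h,(0,150,80),(6,255,255))|cv2.inRange(h,(172,150,80),(180,255,255)))>0;m[:,:400]=0
for st,c,l in comps(m,25): print("red",c,plane("top",c,.031),st)
Rt=down(np.radians(68.9));b=np.array([.5315-.1667*.933,-.3468+.1667*.36,0]);print(b)
to(b+[0,0,.13],Rt)
E
```

```text
28.325 [ 0.35982458 -0.04989692  0.22112388] [3.13638567e+00 1.02900054e-03 1.41119401e+00] [-0.10903672 -1.17655775  0.11618872] 0.04673083176032772
blue px [398.6 240.5] world [ 0.5594 -0.2658  0.036 ] len 60.1 ang 159.2 area 205
blue px [418.5 247.9] world [ 0.5395 -0.3184  0.036 ] len 60.7 ang 159.1 area 206
blue px [438.4 255.5] world [ 0.5192 -0.3707  0.036 ] len 60.4 ang 158.1 area 211
red [413.93589744 311.47435897] [ 0.37135902 -0.30163295  0.031     ] [400 305  29  14  78]
[ 0.3759689 -0.286788   0.       ]
linear [-230.6   55.4   91.5] turn [0.0052 0.0004 0.1986] |l| 254 deg 11
```

View pics/t10.png

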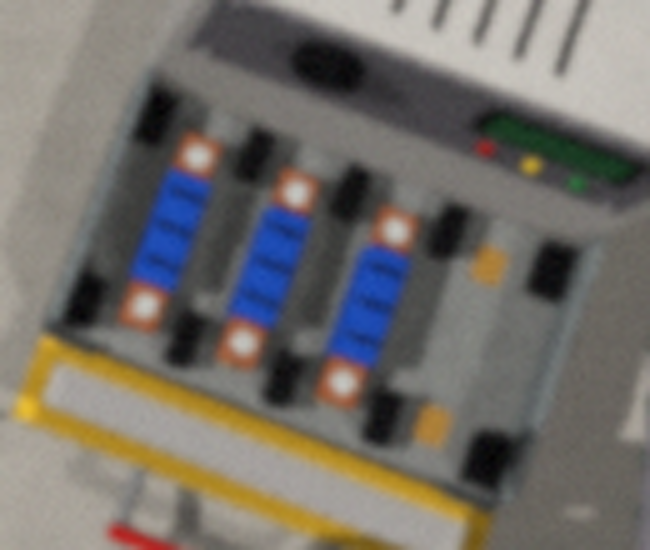

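All three bars are flat and parallel in their own lanes (angles 158–159°). Before closing the guard I'll check that the small blue patch at top (490,331) / scene (451,244) isn't a fourth bar.

```bash
python3 - <<'E'
from meas import *
print(tri((451,244.5),(490,331)))
im=cv2.imread("pics/top10.png");crop(im,455,290,555,360,7,"t10b")
s=cv2.imread("pics/scene2.png");crop(s,420,220,500,270,8,"s2b")
Rt=down(np.radians(68.6))
to([.3774,-.2880,.13],Rt)
E
```

```text
(array([ 0.31923851, -0.50555851,  0.01382414]), np.float64(0.008768394457903067))
linear [-231.5   57.    91.6] turn [0.0052 0.0004 0.2038] |l| 255 deg 12
```

View pics/t10b.png

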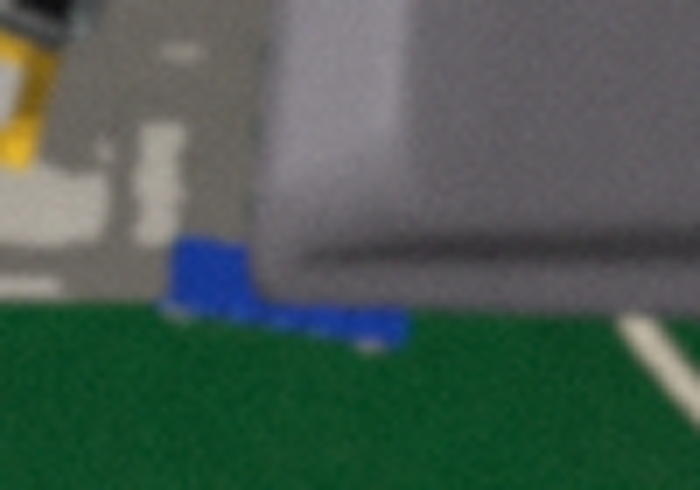

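View pics/s2b.png

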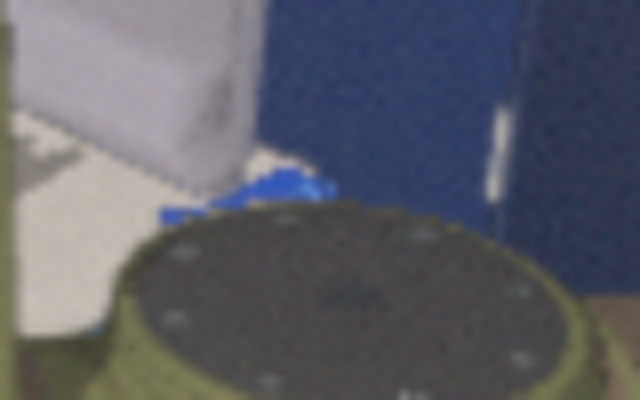

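The blue patch is a wide blue plate overhanging the bench edge under the tray, with no copper ends, so it isn't a bar. Now to close the guard.

Emit:
play_rows --moves '[{"claw":0.4,"linear":[-60,15,0],"turn":[0.005,0,0.1]},{"claw":0.4,"linear":[-120,30,10],"turn":[0.005,0,0.204]},{"claw":0.4,"linear":[-175,45,40],"turn":[0.005,0,0.204]},{"claw":0.4,"linear":[-225,55,70],"turn":[0.005,0,0.204]},{"claw":0.4,"linear":[-231.5,57,92],"turn":[0.005,0,0.204]},{"claw":0.4,"linear":[-231.5,57,92],"turn":[0.005,0,0.204]},{"claw":0.4,"linear":[-231.5,57,92],"turn":[0.005,0,0.204]}]'

```text
time_s: 29.25
ee_pos: [0.3778, -0.2878, 0.1311]
eef_rot: [3.14, 0.001, 1.199]
force: [-0.4, -0.6, -0.2]
grip_width: 0.0378
```

```bash
python3 - <<'E'
from h import *
o,x,R=state();print(o["time_s"],x,o["eef_rot"],o["force"],o["grip_width"])
to([.3774,-.2880,.019],down(np.radians(68.6)))
im=vision.camera("scene");crop(im,300,180,480,300,4,"s11")
E
```

```text
29.25 [ 0.37784349 -0.287769    0.13108821] [3.13967981e+00 9.60744264e-04 1.19898212e+00] [-0.4096571  -0.59601086 -0.19278641] 0.03783949796004376
linear [ -0.3  -0.5 112.1] turn [0.0019 0.001  0.0017] |l| 112 deg 0
```

View pics/s11.png

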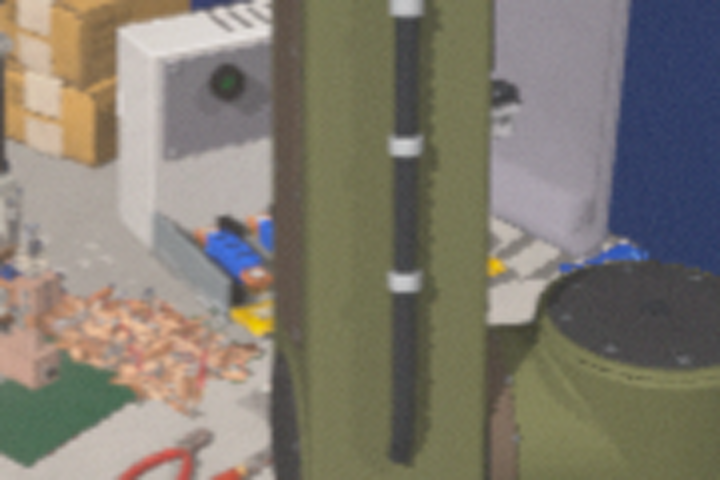

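Emit:
play_rows --moves '[{"claw":0.3,"linear":[0,-0.5,40],"turn":[0.002,0,0]},{"claw":0.3,"linear":[0,-0.5,75],"turn":[0.002,0,0]},{"claw":0.3,"linear":[0,-0.5,97],"turn":[0.002,0,0]},{"claw":0.3,"linear":[0,-0.5,108],"turn":[0.002,0,0]},{"claw":0.3,"linear":[0,-0.5,112],"turn":[0.002,0,0]},{"claw":0.3,"linear":[0,-0.5,112],"turn":[0.002,0,0]}]'

```text
time_s: 30.05
ee_pos: [0.3781, -0.288, 0.0199]
eef_rot: [3.14, 0.002, 1.199]
force: [-0.1, -0.8, -0.2]
grip_width: 0.028
```

Emit:
play_rows --moves '[{"claw":0.0,"linear":[0,0,0],"turn":[0,0,0]},{"claw":0.0,"linear":[0,0,0],"turn":[0,0,0]},{"claw":0.0,"linear":[0,0,0],"turn":[0,0,0]},{"claw":0.0,"linear":[0,0,0],"turn":[0,0,0]},{"claw":0.0,"linear":[0,0,0],"turn":[0,0,0]}]' --force 20

```text
time_s: 30.68
ee_pos: [0.3781, -0.2881, 0.02]
eef_rot: [3.14, 0.002, 1.199]
force: [-1.1, -0.5, 2.3]
grip_width: 0.0094
```

Emit:
play_rows --moves '[{"claw":0.0,"linear":[0,1.9,-8.6],"turn":[0,0,0]},{"claw":0.0,"linear":[0,4.7,-16.9],"turn":[0,0,0]},{"claw":0.0,"linear":[0,8.3,-25],"turn":[0,0,0]},{"claw":0.0,"linear":[0,12.7,-32.6],"turn":[0,0,0]},{"claw":0.0,"linear":[0,17.8,-39.7],"turn":[0,0,0]},{"claw":0.0,"linear":[0,23.6,-46.4],"turn":[0,0,0]},{"claw":0.0,"linear":[0,30,-52.3],"turn":[0,0,0]},{"claw":0.0,"linear":[0,37,-57.7],"turn":[0,0,0]}]'

```text
time_s: 31.68
ee_pos: [0.4114, -0.3011, 0.0786]
eef_rot: [-3.139, 0.002, 1.199]
force: [-14.4, 2.3, 10.3]
grip_width: 0.0093
```

```bash
python3 - <<'E'
from h import *
o,x,R=state();print(o["time_s"],x,o["eef_rot"],o["force"],o["grip_width"])
s=np.array([.3781,-.2881,.02]);u=np.array([.933,-.36,0])
for a in (.5,.4,.3,.2,.1,0,-.03):
    p=s+u*.088*(np.sin(1.4)-np.sin(a))+np.array([0,0,.088*(np.cos(a)-np.cos(1.4))]);print(a,end=" ");to(p,down(np.radians(68.8)))
E
```

```text
31.675 [ 0.41136899 -0.30113169  0.07856935] [-3.13925869e+00  1.74307248e-03  1.19941435e+00] [-14.37591457   2.3261111   10.30886412] 0.009349705693818388
0.5 linear [ 0.2  8.8 -3.7] turn [-0.0023  0.0017 -0.0014] |l| 10 deg 0
0.4 linear [ 0.2 16.7 -7.6] turn [-0.0023  0.0017 -0.0014] |l| 18 deg 0
0.3 linear [  0.2  25.  -10.6] turn [-0.0023  0.0017 -0.0014] |l| 27 deg 0
0.2 linear [  0.3  33.5 -12.8] turn [-0.0023  0.0017 -0.0014] |l| 36 deg 0
0.1 linear [  0.3  42.2 -14.1] turn [-0.0023  0.0017 -0.0014] |l| 44 deg 0
0 linear [  0.3  51.  -14.6] turn [-0.0023  0.0017 -0.0014] |l| 53 deg 0
-0.03 linear [  0.3  53.6 -14.6] turn [-0.0023  0.0017 -0.0014] |l| 56 deg 0
```

Emit:
play_rows --moves '[{"claw":0.0,"linear":[0.2,7.5,-4.7],"turn":[0,0,0]},{"claw":0.0,"linear":[0.2,15.5,-9],"turn":[0,0,0]},{"claw":0.0,"linear":[0.2,24,-12],"turn":[0,0,0]},{"claw":0.0,"linear":[0.2,32.5,-14],"turn":[0,0,0]},{"claw":0.0,"linear":[0.2,41,-15],"turn":[0,0,0]},{"claw":0.0,"linear":[0.2,46,-15],"turn":[0,0,0]},{"claw":0.0,"linear":[0.2,49,-15],"turn":[0,0,0]}]'

```text
time_s: 32.55
ee_pos: [0.4573, -0.319, 0.0946]
eef_rot: [-3.139, 0.002, 1.199]
force: [-5.3, -1.3, 3.3]
grip_width: 0.0094
```

Emit:
play_rows --moves '[{"claw":0.0,"linear":[0,1.5,0],"turn":[0,0,0]},{"claw":0.0,"linear":[0,3,0],"turn":[0,0,0]},{"claw":0.0,"linear":[0,3,0],"turn":[0,0,0]}]'

```text
time_s: 32.92
ee_pos: [0.4588, -0.3195, 0.0946]
eef_rot: [-3.135, 0.002, 1.199]
force: [-14.5, 2.7, 6.4]
grip_width: 0.0095
```

Pressing against the closed stop at about 15 N. I'll open while still pressing, so nothing drags the guard back, then lift.

Emit:
play_rows --moves '[{"claw":0.0,"linear":[0,2.5,0],"turn":[0,0,0]},{"claw":0.4,"linear":[0,2.5,0],"turn":[0,0,0]},{"claw":0.4,"linear":[0,0,0],"turn":[0,0,0]},{"claw":0.4,"linear":[0,0,0],"turn":[0,0,0]},{"claw":0.4,"linear":[0,0,-40],"turn":[0,0,0]},{"claw":0.4,"linear":[0,0,-100],"turn":[0,0,0]},{"claw":0.4,"linear":[0,0,-125],"turn":[0,0,0]},{"claw":0.4,"linear":[0,0,-125],"turn":[0,0,0]}]'

```text
time_s: 33.92
ee_pos: [0.4602, -0.3199, 0.2213]
eef_rot: [-3.139, 0.003, 1.2]
force: [-0.5, 0.0, -0.3]
grip_width: 0.0372
```

```bash
python3 - <<'E'
from h import *
o,x,R=state();print(o["time_s"],x,o["eef_rot"],o["force"],o["grip_width"])
to([.36,-.10,.23],down(np.radians(179)))
E
```

```text
33.925 [ 0.46018895 -0.31994808  0.22130063] [-3.13869621e+00  2.75782782e-03  1.19954351e+00] [-0.48472907  0.01073093 -0.25329703] 0.037243684532172756
linear [ 168.6 -173.2   -8.7] turn [-4.6000e-03 -9.0000e-04 -1.9246e+00] |l| 242 deg 110
```

Emit:
play_rows --moves '[{"claw":0.5,"linear":[10,-60,-9],"turn":[0,0,-0.18]},{"claw":0.5,"linear":[50,-100,-9],"turn":[0,0,-0.36]},{"claw":0.5,"linear":[95,-135,-9],"turn":[0,0,-0.54]},{"claw":0.5,"linear":[140,-160,-9],"turn":[0,0,-0.72]},{"claw":0.5,"linear":[168,-173,-9],"turn":[0,0,-0.9]},{"claw":0.5,"linear":[168,-173,-9],"turn":[0,0,-1.08]},{"claw":0.5,"linear":[168,-173,-9],"turn":[0,0,-1.26]},{"claw":0.5,"linear":[168,-173,-9],"turn":[0,0,-1.44]}]'

```text
time_s: 34.92
ee_pos: [0.3596, -0.1003, 0.2289]
eef_rot: [-3.138, -0.005, 2.646]
force: [-0.5, -0.8, -0.4]
grip_width: 0.047
```

```bash
python3 - <<'E'
from meas import *
o,x,R=state();print(o["time_s"],x,o["eef_rot"],o["force"],o["grip_width"],o["qpos"])
im=vision.camera("top");cv2.imwrite("pics/top12.png",im);crop(im,365,195,495,305,5,"t12");crop(im,110,185,200,300,5,"t12d")
bars(im,(370,190,500,300),.036)
h=hsv(im);m=(cv2.inRange(h,(0,150,80),(6,255,255))|cv2.inRange(h,(172,150,80),(180,255,255)))>0;m[:,:370]=0;m[:240]=0
for st,c,l in comps(m,25): print("red",c,plane("top",c,.104),st)
m=cv2.inRange(h,(8,150,100),(19,255,255))>0;m[:,370:]=0
for st,c,l in comps(m,100):
    c,a,b,u=ends(l);A,B=plane("top",a,.017),plane("top",b,.017);print("ora",np.round(c,1),np.round(plane("top",c,.017),4),np.round(A,4),np.round(B,4),round(np.linalg.norm(B-A)*1e3),"ang",np.degrees(np.arctan2(*(B-A)[1::-1])),st[4])
s=vision.camera("scene");cv2.imwrite("pics/scene12.png",s);crop(s,160,290,290,380,6,"s12d");crop(s,320,160,480,280,5,"s12")
E
```

```text
34.925 [ 0.35956955 -0.10026911  0.22888565] [-3.13838679 -0.00460049  2.6458163 ] [-0.54299879 -0.77846213 -0.40842693] 0.04702062213814409 [-0.36826525 -0.1258858   1.92828658 -0.00266291  1.34416346 -1.44268779]
blue px [398.6 240.6] world [ 0.5593 -0.2659  0.036 ] len 60.1 ang 158.8 area 207
blue px [418.5 247.8] world [ 0.5398 -0.3185  0.036 ] len 60.1 ang 159.3 area 203
blue px [438.4 255.6] world [ 0.519  -0.3707  0.036 ] len 60.6 ang 158.3 area 213
red [425.14444444 275.        ] [ 0.45914516 -0.31756722  0.104     ] [402 265  47  21 180]
ora [142.5 265.3] [0.4905 0.4288 0.017 ] [0.5365 0.4269 0.017 ] [0.4472 0.4306 0.017 ] 89 ang 177.66962696099517 222
```

View pics/t12.png

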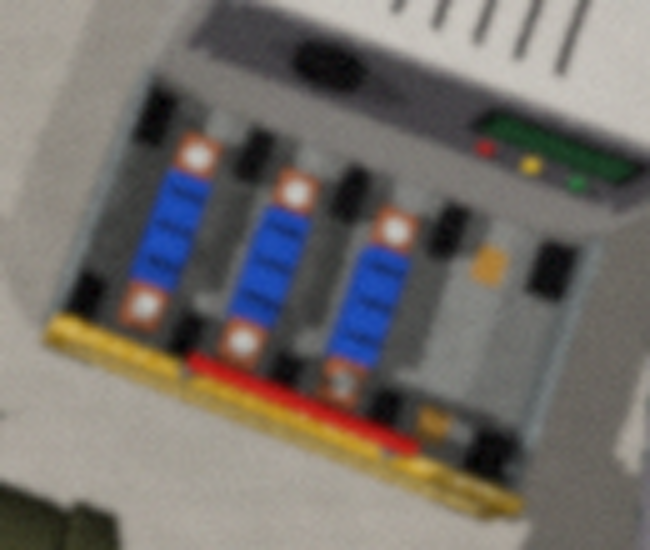

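View pics/t12d.png

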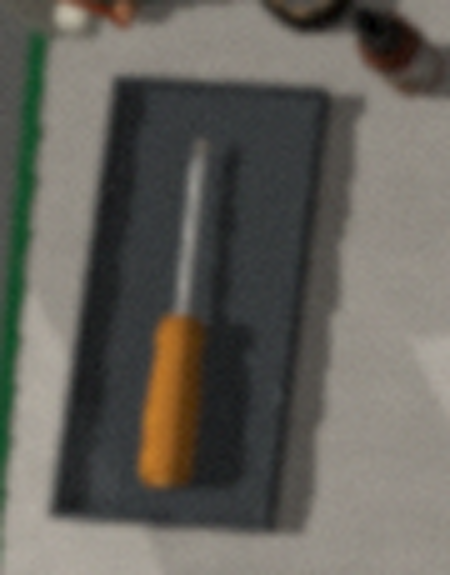

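View pics/s12d.png

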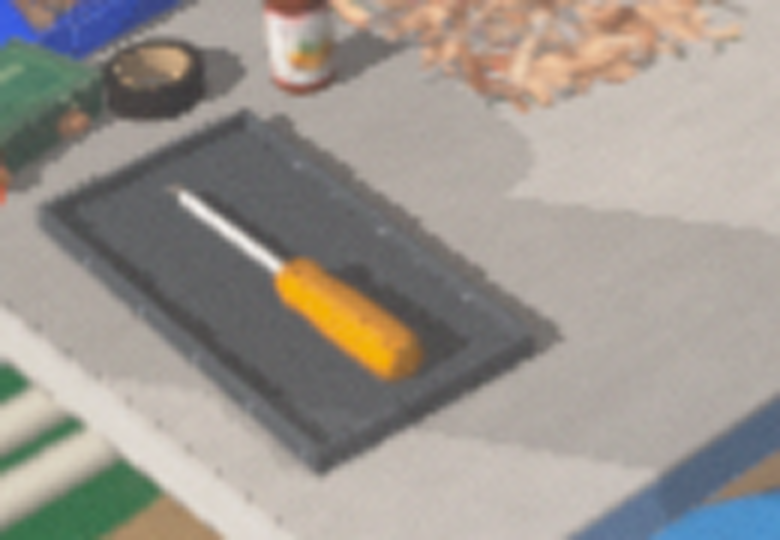

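The guard is up: the red bar reads (0.459,−0.318), against (0.458,−0.319) when it was closed at the start. Bars unmoved. Now to measure the driver in both views.

```bash
python3 - <<'E'
from h import *
tip=tri((188.8,321.3),(150,213.6));print("tip",tip)
butt=tri((227.5,350.8),(142.2,282));print("butt",butt)
fer=tri((160+285/6,290+270/6),(110+183/5,185+318/5));print("ferrule",fer)
t=plane("top",(150,213.6),.0165);b=plane("top",(142.2,282.4),.0165);f=plane("top",(110+183/5,185+316/5),.0165)
print(t,b,f,np.linalg.norm(t-b),"ang",np.degrees(np.arctan2(*(t-b)[1::-1])),np.degrees(np.arctan2(*(t-f)[1::-1])))
u=(t-b)/np.linalg.norm(t-b);print("dh from tip",t-u*.137,"from butt",b+u*.058)
print("tray corners top", [np.round(plane("top",(110+u/5,185+v/5),.014),3) for u,v in[(115,80),(328,92),(275,530),(52,517)]])
E
```

```text
tip (array([0.6364755 , 0.42031178, 0.0171036 ]), np.float64(0.0019130142137794575))
butt (array([0.44513025, 0.42589207, 0.017429  ]), np.float64(0.0002535106840233144))
ferrule (array([0.53824315, 0.42223663, 0.01914497]), np.float64(0.004753173978588763))
[0.63587943 0.4198139  0.0165    ] [0.44403938 0.42608615 0.0165    ] [0.53800022 0.42157481 0.0165    ] 0.1919425628483402 ang -1.872631928625971 -1.0306771979297054
dh from tip [0.4989526  0.42429075 0.0165    ] from butt [0.5020084  0.42419084 0.0165    ]
tray corners top [array([0.673, 0.472, 0.014]), array([0.666, 0.351, 0.014]), array([0.421, 0.363, 0.014]), array([0.428, 0.485, 0.014])]
```

```bash
python3 - <<'E'
from h import *
s=cv2.imread("pics/scene12.png");crop(s,40,120,240,340,2.7,"s12e")
t=cv2.imread("pics/top12.png");crop(t,0,100,220,340,2.5,"t12e")
print(plane("scene",(150,328),0),plane("top",(108,165),0),plane("top",(108,325),0))
E
```

```text
[ 7.16547030e-01  5.05444899e-01 -1.11022302e-16] [0.78417389 0.55976142 0.        ] [0.330067   0.51619625 0.        ]
```

View pics/s12e.png

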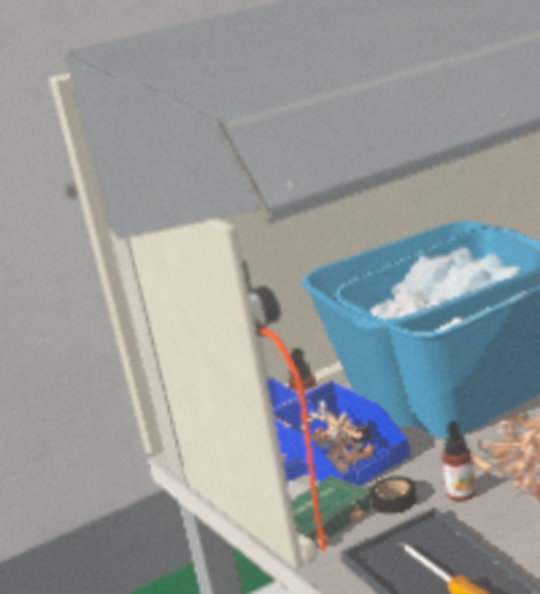

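View pics/t12e.png

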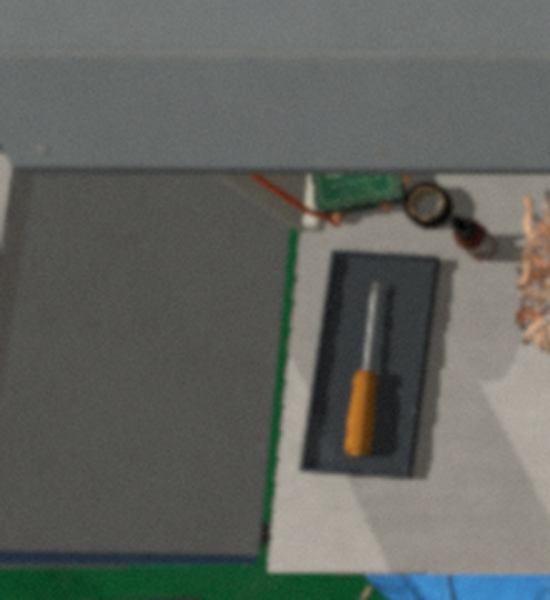

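The tray area is clear: the side panel only begins at x≈0.72. Heading to the driver.

```bash
python3 - <<'E'
from h import *
Rt=down(np.radians(178.2))
to([.36,.2,.2],Rt);to([.5,.4243,.10],Rt)
E
```

```text
linear [143.4 263.9  28.9] turn [-0.0021 -0.0051 -0.4681] |l| 302 deg 27
linear [127.5 528.2 127.9] turn [-0.0021 -0.0051 -0.4681] |l| 558 deg 27
```

Emit:
play_rows --moves '[{"claw":0.5,"linear":[28,53,6],"turn":[0,-0.005,-0.1]},{"claw":0.5,"linear":[56,106,12],"turn":[0,-0.005,-0.2]},{"claw":0.5,"linear":[84,159,18],"turn":[0,-0.005,-0.3]},{"claw":0.5,"linear":[114,212,24],"turn":[0,-0.005,-0.4]},{"claw":0.5,"linear":[143,264,29],"turn":[0,-0.005,-0.468]},{"claw":0.5,"linear":[143,264,29],"turn":[0,-0.005,-0.468]}]'

```text
time_s: 35.78
ee_pos: [0.3592, 0.2026, 0.1983]
eef_rot: [-3.139, -0.003, 3.112]
force: [-0.4, -0.2, 0.4]
grip_width: 0.0474
```

```bash
python3 - <<'E'
from h import *
o,x,R=state();print(o["time_s"],x,o["eef_rot"],o["force"],o["grip_width"],o["qpos"])
to([.5,.4243,.10],down(np.radians(178.2)))
E
```

```text
35.775 [0.35917516 0.20258546 0.1983391 ] [-3.13878597e+00 -3.00475401e-03  3.11153855e+00] [-0.41608515 -0.24012866  0.42249526] 0.04739743340415253 [ 4.25467926e-01 -3.41606610e-03  1.88653781e+00 -1.25795738e-03
  1.26240425e+00 -1.11489433e+00]
linear [-134.4  226.1   97.3] turn [-0.0028 -0.003   0.0014] |l| 280 deg 0
```

Emit:
play_rows --moves '[{"claw":0.42,"linear":[-25,50,10],"turn":[-0.003,-0.003,0]},{"claw":0.42,"linear":[-55,100,20],"turn":[-0.003,-0.003,0]},{"claw":0.42,"linear":[-85,150,40],"turn":[-0.003,-0.003,0]},{"claw":0.42,"linear":[-115,195,65],"turn":[-0.003,-0.003,0]},{"claw":0.42,"linear":[-134,226,97],"turn":[-0.003,-0.003,0.001]},{"claw":0.42,"linear":[-134,226,97],"turn":[-0.003,-0.003,0.001]},{"claw":0.42,"linear":[-134,226,97],"turn":[-0.003,-0.003,0.001]}]'

```text
time_s: 36.65
ee_pos: [0.4999, 0.4231, 0.1007]
eef_rot: [3.141, 0.0, 3.108]
force: [-0.1, -0.1, 0.6]
grip_width: 0.0396
```

```bash
python3 - <<'E'
from h import *
o,x,R=state();print(o["time_s"],x,o["eef_rot"],o["force"],o["grip_width"],o["qpos"])
to([.5,.4243,.007],down(np.radians(178.2)))
im=vision.camera("scene");crop(im,150,200,310,380,4,"s13")
E
```

```text
36.65 [0.49992589 0.42305469 0.10074637] [3.14145480e+00 1.06478995e-04 3.10758525e+00] [-0.1024972  -0.09228646  0.6071763 ] 0.03959478558690321 [ 6.46372425e-01  6.25485716e-01  1.29984731e+00  4.28414437e-05
  1.21609014e+00 -8.90431381e-01]
linear [-0.   1.2 93.7] turn [ 0.0001  0.0001 -0.0026] |l| 94 deg 0
```

View pics/s13.png

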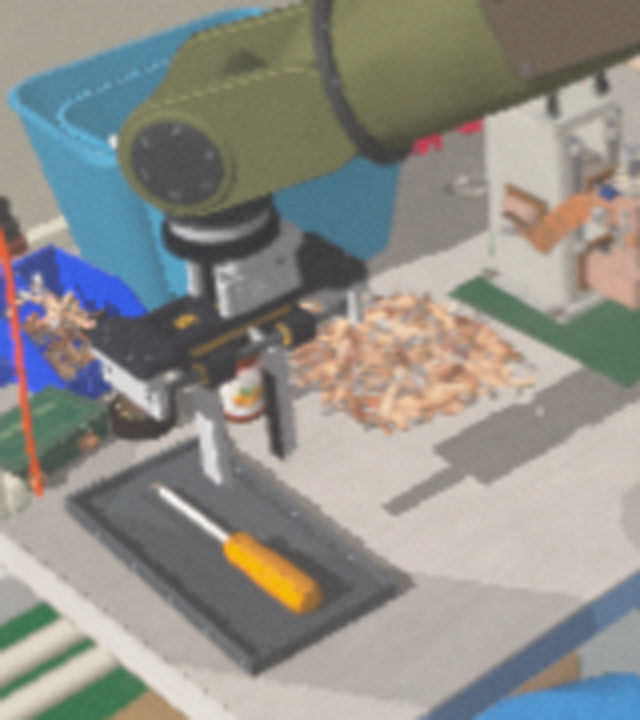

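The open jaws are above the handle, and the bottle and tape are clear behind. I'll descend and grip firmly.

Emit:
play_rows --moves '[{"claw":0.42,"linear":[0,1.2,40],"turn":[0,0,0]},{"claw":0.42,"linear":[0,1.2,75],"turn":[0,0,0]},{"claw":0.42,"linear":[0,1.2,90],"turn":[0,0,0]},{"claw":0.42,"linear":[0,1.2,93],"turn":[0,0,0]},{"claw":0.42,"linear":[0,1.2,94],"turn":[0,0,0]},{"claw":0.42,"linear":[0,1.2,94],"turn":[0,0,0]}]'

```text
time_s: 37.45
ee_pos: [0.5007, 0.4248, 0.0089]
eef_rot: [3.139, 0.003, 3.108]
force: [-0.1, -0.2, -0.8]
grip_width: 0.0396
```

Emit:
play_rows --moves '[{"claw":0.1,"linear":[0,0,0],"turn":[0,0,0]},{"claw":0.1,"linear":[0,0,0],"turn":[0,0,0]},{"claw":0.1,"linear":[0,0,0],"turn":[0,0,0]},{"claw":0.1,"linear":[0,0,0],"turn":[0,0,0]},{"claw":0.1,"linear":[0,0,0],"turn":[0,0,0]}]' --force 45

```text
time_s: 38.08
ee_pos: [0.5009, 0.425, 0.0096]
eef_rot: [3.139, 0.003, 3.108]
force: [-0.1, -1.3, 5.3]
grip_width: 0.0244
```

Gripped the handle at 24.4 mm. Lift and check that the driver stays level.

Emit:
play_rows --moves '[{"claw":0.1,"linear":[0,0,-15],"turn":[0,0,0]},{"claw":0.1,"linear":[0,0,-45],"turn":[0,0,0]},{"claw":0.1,"linear":[20,0,-95],"turn":[0,0,0]},{"claw":0.1,"linear":[60,-20,-140],"turn":[0,0,0]},{"claw":0.1,"linear":[90,-50,-175],"turn":[0,0,0]},{"claw":0.1,"linear":[90,-50,-190],"turn":[0,0,0]},{"claw":0.1,"linear":[90,-50,-190],"turn":[0,0,0]}]'

```text
time_s: 38.95
ee_pos: [0.4093, 0.3781, 0.2006]
eef_rot: [3.137, 0.005, 3.108]
force: [-0.7, -0.3, -1.3]
grip_width: 0.0243
```

```bash
python3 - <<'E'
from h import *
R=Ro.from_euler("xyz",[3.139,.003,3.108]).as_matrix()
print("tip in tool at grasp",R.T@(np.array([.636,.420,.0168])-[.5009,.425,.0096])*1e3)
o,x,R=state();print(o["time_s"],x,o["eef_rot"],o["force"],o["grip_width"],o["qpos"])
im=vision.camera("scene");cv2.imwrite("pics/scene14.png",im);crop(im,150,220,310,340,5,"s14")
im=vision.camera("top");cv2.imwrite("pics/top14.png",im);crop(im,110,190,240,300,5,"t14")
tipt=np.array([-136,0,-7])/1e3
p=x+R@tipt;print(p,proj("scene",p),proj("top",p))
E
```

```text
tip in tool at grasp [-135.21270255   -0.44204808   -6.79556199]
38.95 [0.40926145 0.37806982 0.20055598] [3.13713234 0.00526804 3.10785136] [-0.66437091 -0.25182992 -1.31067736] 0.024309977766612728 [ 6.80102710e-01  3.15616326e-01  1.51208494e+00 -8.06386098e-05
  1.30698918e+00 -8.56943310e-01]
[0.54514425 0.37345198 0.20827226] [213.65621635 271.33242296] [135.56475743 231.23405598]
```

View pics/s14.png

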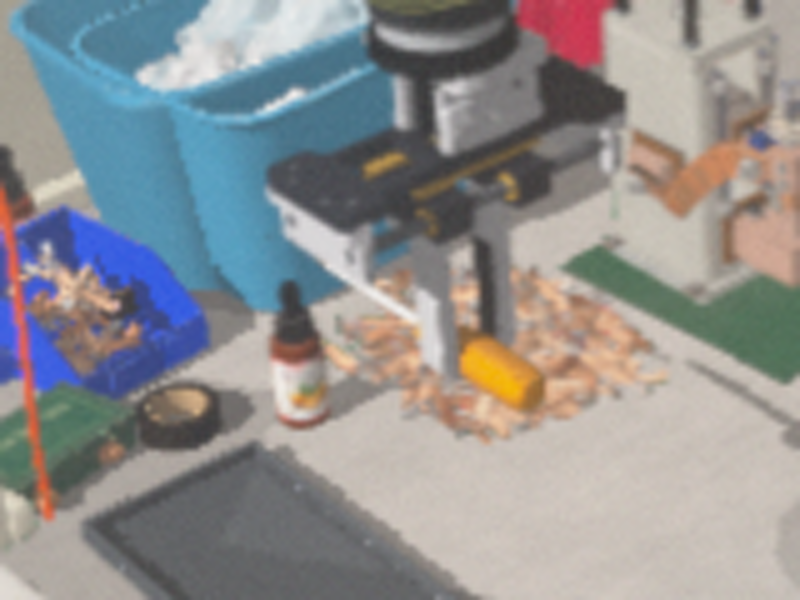

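View pics/t14.png

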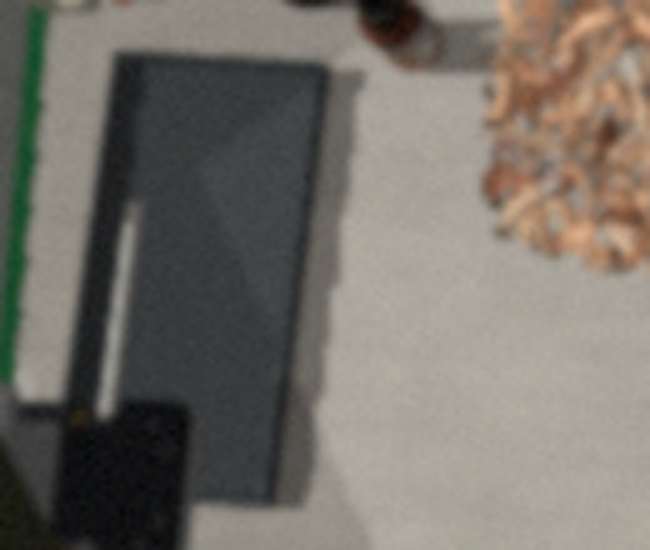

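```bash
python3 - <<'E'
from h import *
o,x,R=state()
P=lambda t:x+R@(np.array(t)/1e3)
print("butt pred scene",proj("scene",P((58,0,-7))),"blade@-70",proj("scene",P((-70,0,-7))),"blade@-45",proj("scene",P((-45,0,-7))))
for px in [(137,230.6),(131.6,273)]:
    w=plane("top",px,P((-100,0,-7))[2]);print(px,np.round(R.T@(w-x)*1e3,1))
E
```

```text
butt pred scene [258.09338539 300.53838742] blade@-70 [228.14156191 281.31083584] blade@-45 [233.73081793 284.89610021]
(137, 230.6) [-138.5   -1.5   -6.9]
(131.6, 273) [-39.2  -0.8  -7.1]
```

The driver is level in the jaws, with its tip in the tool frame at about (−138, −1, −8) mm. I'll turn the blade to the right and pass in front of the welding head.

```bash
python3 - <<'E'
from h import *
Rt=down(np.radians(135))
to([.345,.25,.22],Rt);to([.345,.0,.22],Rt)
E
```

```text
linear [  59.5 -129.8  -22.3] turn [0.0026 0.0014 0.7515] |l| 144 deg 43
linear [  51.  -379.6  -22.7] turn [0.0026 0.0014 0.7515] |l| 384 deg 43
```

Emit:
play_rows --moves '[{"claw":0.1,"linear":[40,-30,-15],"turn":[0,0,0.17]},{"claw":0.1,"linear":[59,-75,-22],"turn":[0,0,0.34]},{"claw":0.1,"linear":[59,-115,-22],"turn":[0,0,0.5]},{"claw":0.1,"linear":[59,-150,-22],"turn":[0,0,0.66]},{"claw":0.1,"linear":[58,-200,-22],"turn":[0.002,0,0.75]},{"claw":0.1,"linear":[56,-250,-22],"turn":[0.002,0,0.75]},{"claw":0.1,"linear":[54,-300,-22],"turn":[0.002,0,0.75]},{"claw":0.1,"linear":[51,-350,-22],"turn":[0.002,0,0.75]}]'

```text
time_s: 40.05
ee_pos: [0.346, 0.0281, 0.2185]
eef_rot: [-3.141, -0.0, 2.358]
force: [0.3, 0.6, -1.4]
grip_width: 0.0243
```

```bash
python3 - <<'E'
from h import *
o,x,R=state();print(o["time_s"],x,o["eef_rot"],o["force"],o["grip_width"],o["qpos"])
to([.345,-.13,.22],down(np.radians(150)))
E
```

```text
40.05 [0.34596951 0.02810131 0.21853132] [-3.14140477e+00 -2.21357853e-04  2.35795108e+00] [ 0.27483327  0.58649334 -1.39914979] 0.024332110947942485 [-2.46044635e-02 -1.86703079e-01  2.00400654e+00  1.65331052e-05
  1.32457910e+00 -8.11763265e-01]
linear [-110.9 -112.7   -1.5] turn [-2.0e-04 -2.0e-04 -2.6e-01] |l| 158 deg 15
```

Emit:
play_rows --moves '[{"claw":0.1,"linear":[-38,-38,0],"turn":[0,0,0]},{"claw":0.1,"linear":[-76,-76,0],"turn":[0,0,0]},{"claw":0.1,"linear":[-111,-113,0],"turn":[0,0,-0.1]},{"claw":0.1,"linear":[-111,-113,0],"turn":[0,0,-0.26]},{"claw":0.1,"linear":[-111,-113,0],"turn":[0,0,-0.26]}]'

```text
time_s: 40.67
ee_pos: [0.3448, -0.1307, 0.2176]
eef_rot: [-3.141, -0.003, 2.616]
force: [0.8, 0.5, -0.6]
grip_width: 0.0246
```

```bash
python3 - <<'E'
from h import *
o,x,R=state();print(o["time_s"],x,o["eef_rot"],o["force"],o["grip_width"],o["qpos"])
T=np.array([.5315,-.3468,0]);Rz=Ro.from_euler("z",np.radians(-21.1)).as_matrix()
g=T+Rz@np.array([-105,55.7,170])/1e3;print(g);to(g,down(np.radians(158.9)))
im=vision.camera("scene");cv2.imwrite("pics/scene15.png",im);crop(im,280,150,440,270,5,"s15")
im=vision.camera("top");cv2.imwrite("pics/top15.png",im);crop(im,340,190,500,310,5,"t15")
for b in ((-138,-1.2,-8),(-45,-.8,-8)):
    p=x+R@(np.array(b)/1e3);print(p,proj("scene",p),proj("top",p))
E
```

```text
40.675 [ 0.34482356 -0.13071304  0.21757553] [-3.14136271e+00 -2.56309568e-03  2.61583283e+00] [ 0.84018708  0.51837389 -0.55253206] 0.024647327706873404 [-4.61701127e-01 -1.29150170e-01  1.95778737e+00 -6.75906534e-05
  1.31552801e+00 -1.50672078e+00]
[ 0.4535917  -0.25703482  0.17      ]
linear [-157.6  -54.7   47.2] turn [-0.     -0.0026 -0.1575] |l| 173 deg 9
[ 0.4636017  -0.20101755  0.22522207] [368.58527875 207.97551088] [385.10541081 266.64346841]
[ 0.38336302 -0.15399778  0.22546035] [378.89239741 219.7599734 ] [364.4822819  302.73595502]
```

View pics/s15.png

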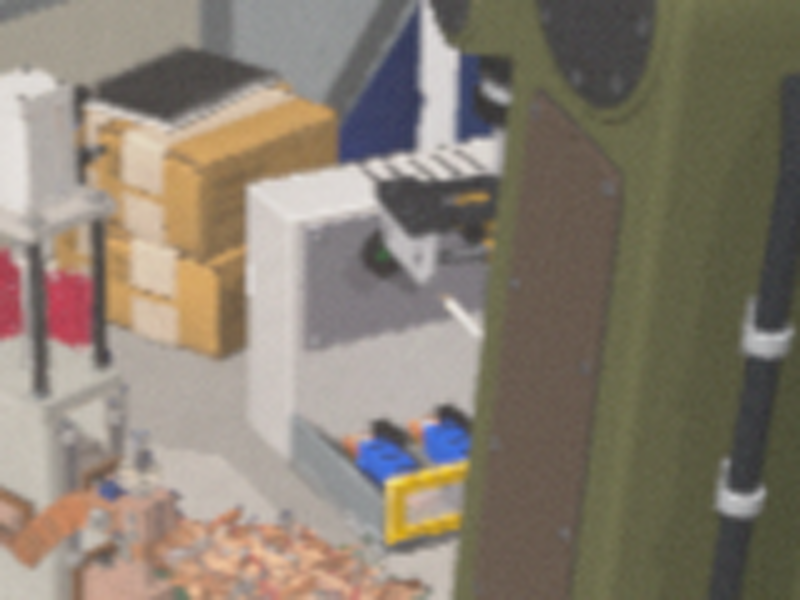

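View pics/t15.png

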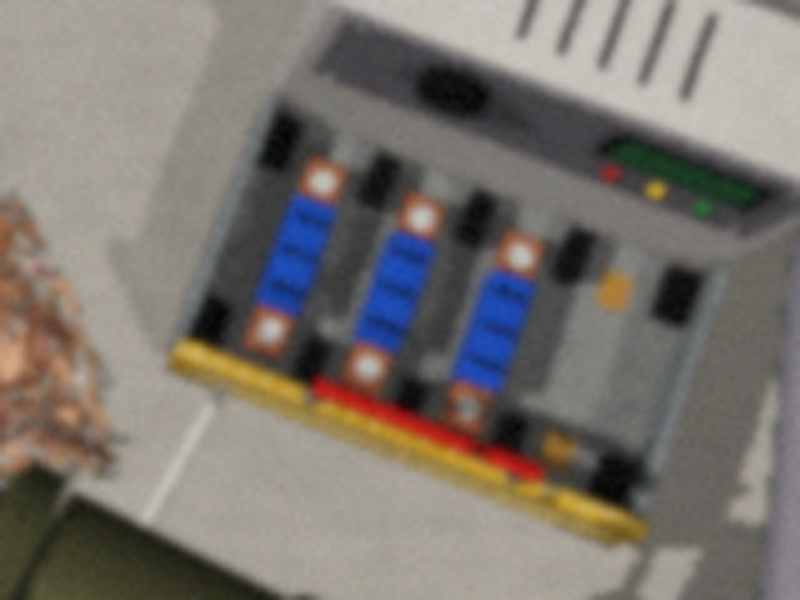

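```bash
python3 - <<'E'
from h import *
o,x,R=state()
for a,b in [((368.6,209),(383.4,269.4)),((368.6,209),(384.5,267.6))]:
    p,e=tri(a,b);print(p,e,R.T@(p-x)*1e3)
im=cv2.imread("pics/top15.png");crop(im,360,250,400,310,12,"t15b")
im=cv2.imread("pics/scene15.png");crop(im,345,180,395,225,14,"s15b")
E
```

```text
[ 0.45835693 -0.19646925  0.22466414] 0.002274000579974477 [-131.42756295   -0.44225748   -6.91573699]
[ 0.46206693 -0.19983623  0.2223474 ] 0.0006366017780807816 [-136.33105846   -1.4874769    -4.60680517]
```

View pics/t15b.png

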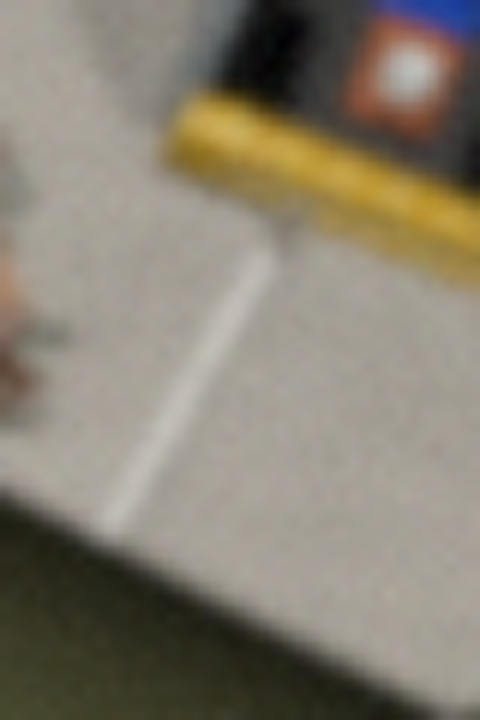

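View pics/s15b.png

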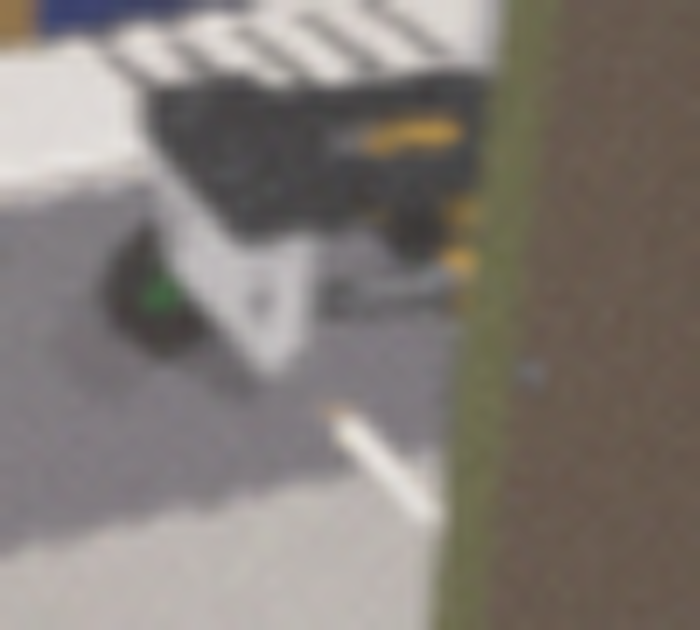

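```bash
python3 - <<'E'
from h import *
T=np.array([.5315,-.3468,0]);Rz=Ro.from_euler("z",np.radians(-21.1)).as_matrix()
s=cv2.imread("pics/scene2.png");crop(s,345,190,370,212,24,"s2btn");t=cv2.imread("pics/top15.png");crop(t,415,195,450,220,20,"t15btn")
h=cv2.cvtColor(s,cv2.COLOR_BGR2HSV);m=cv2.inRange(h,(45,60,30),(85,255,255));m[:, :345]=0;m[:,370:]=0;m[:190]=0;m[212:]=0
ys,xs=np.nonzero(m);print(len(xs),xs.mean(),ys.mean())
def onx(n,uv,X):
    c,d=ray(n,uv);c=Rz.T@(c-T);d=Rz.T@d;return (c+d*(X-c[0])/d[0])*1e3
for X in (.06,.065,.07): print(X,onx("scene",(xs.mean(),ys.mean()),X),onx("scene",(357,200.5),X))
E
```

```text
4 356.5 200.5
0.06 [ 60.          60.02964162 170.95783999] [ 60.          57.93670416 170.52241778]
0.065 [ 65.          57.24565806 168.36696746] [ 65.          55.14613419 167.93017499]
0.07 [ 70.          54.4616745  165.77609493] [ 70.          52.35556421 165.33793219]
```

View pics/s2btn.png

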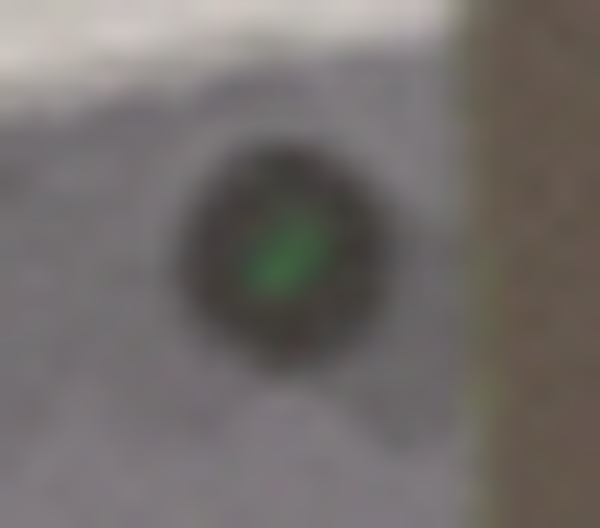

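View pics/t15btn.png

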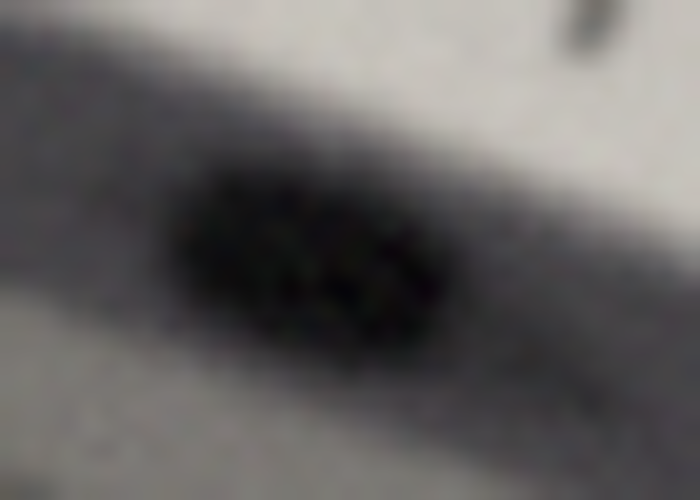

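The green face fits tester (70, 54.5, 165.5) mm, matching the spec. I'll move to a pre-insertion pose.

```bash
python3 - <<'E'
from h import *
T=np.array([.5315,-.3468,0]);Rz=Ro.from_euler("z",np.radians(-21.1)).as_matrix()
for q in ((-105,56,175),(-100,56,158.5)):
    g=T+Rz@np.array(q)/1e3;to(g,down(np.radians(158.9)))
E
```

```text
linear [-157.8  -54.9   42.7] turn [-0.     -0.0016 -0.1585] |l| 172 deg 9
linear [-162.8  -54.1   59.2] turn [-0.     -0.0016 -0.1585] |l| 181 deg 9
```

Emit:
play_rows --moves '[{"claw":0.1,"linear":[-40,-25,10],"turn":[0,-0.001,-0.08]},{"claw":0.1,"linear":[-80,-45,20],"turn":[0,-0.002,-0.158]},{"claw":0.1,"linear":[-120,-55,30],"turn":[0,-0.002,-0.158]},{"claw":0.1,"linear":[-150,-55,43],"turn":[0,-0.002,-0.158]},{"claw":0.1,"linear":[-163,-54,59],"turn":[0,-0.002,-0.158]},{"claw":0.1,"linear":[-163,-54,59],"turn":[0,-0.002,-0.158]},{"claw":0.1,"linear":[-163,-54,59],"turn":[0,-0.002,-0.158]}]'

```text
time_s: 41.65
ee_pos: [0.4586, -0.258, 0.1592]
eef_rot: [-3.142, 0.001, 2.772]
force: [0.9, -0.7, -0.3]
grip_width: 0.0243
```

```bash
cat > tst.py <<'E'
from h import *
T=np.array([.5315,-.3468,0]);Rz=Ro.from_euler("z",np.radians(-21.1)).as_matrix()
def inT(p): return Rz.T@(np.asarray(p)-T)*1e3
E
python3 - <<'E'
from tst import *
o,x,R=state();print(o["time_s"],x,inT(x),o["eef_rot"],o["force"],o["grip_width"])
im=vision.camera("scene");cv2.imwrite("pics/scene16.png",im);crop(im,330,175,400,230,11,"s16")
im=vision.camera("top");cv2.imwrite("pics/top16.png",im);crop(im,390,190,460,250,11,"t16")
p=x+R@(np.array((-136,-1.2,-6.5))/1e3);print(inT(p),proj("scene",p),proj("top",p))
E
```

```text
41.65 [ 0.45860057 -0.25802892  0.15919348] [-99.96908614  56.5757304  159.19347678] [-3.14153460e+00  5.56466277e-04  2.77248761e+00] [ 0.86966902 -0.7173494  -0.34749372] 0.024308438702028118
[ 36.02621932  55.26179332 165.76922484] [360.79880037 203.9759175 ] [425.11384757 220.08868154]
```

View pics/s16.png

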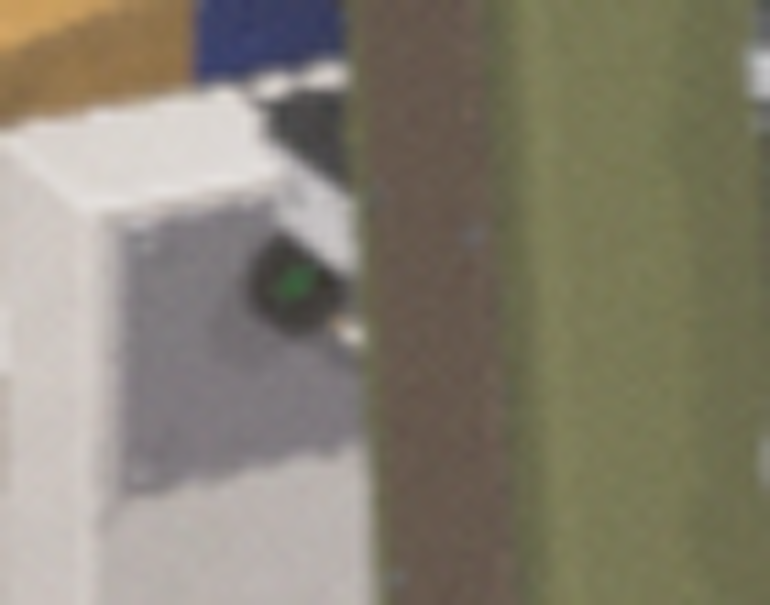

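View pics/t16.png

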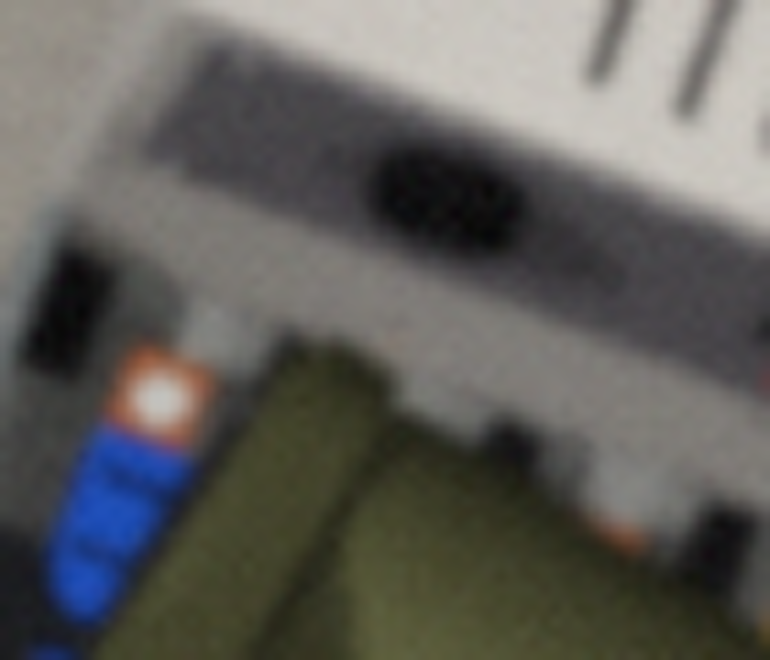

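The tip is at scene (360.2,204.1), predicted (360.8,204.0), and lined up with the collar. I'll advance slowly along the bore.

Emit:
play_rows --moves '[{"claw":0.1,"linear":[-8,0,0.6],"turn":[0,0,0]},{"claw":0.1,"linear":[-16,0,0.6],"turn":[0,0,0]},{"claw":0.1,"linear":[-22,0,0.6],"turn":[0,0,0]},{"claw":0.1,"linear":[-27,0,0.6],"turn":[0,0,0]},{"claw":0.1,"linear":[-30,0,0.6],"turn":[0,0,0]}]' --force 60

```text
time_s: 42.38
ee_pos: [0.4868, -0.2692, 0.1589]
eef_rot: [-3.141, 0.001, 2.773]
force: [0.1, -0.4, -0.7]
grip_width: 0.0241
```

```bash
python3 - <<'E'
from tst import *
o,x,R=state();print(o["time_s"],x,inT(x),o["eef_rot"],o["force"],Rz.T@o["force"],o["grip_width"])
im=vision.camera("scene");cv2.imwrite("pics/scene17.png",im);crop(im,330,175,400,230,11,"s17")
E
```

```text
42.375 [ 0.48682802 -0.26923077  0.15888665] [-69.60155551  56.28671584 158.88665489] [-3.14131735e+00  1.25967313e-03  2.77259240e+00] [ 0.12752231 -0.39012598 -0.68053615] [ 0.2594165  -0.31806179 -0.68053615] 0.02411814461152885
```

View pics/s17.png

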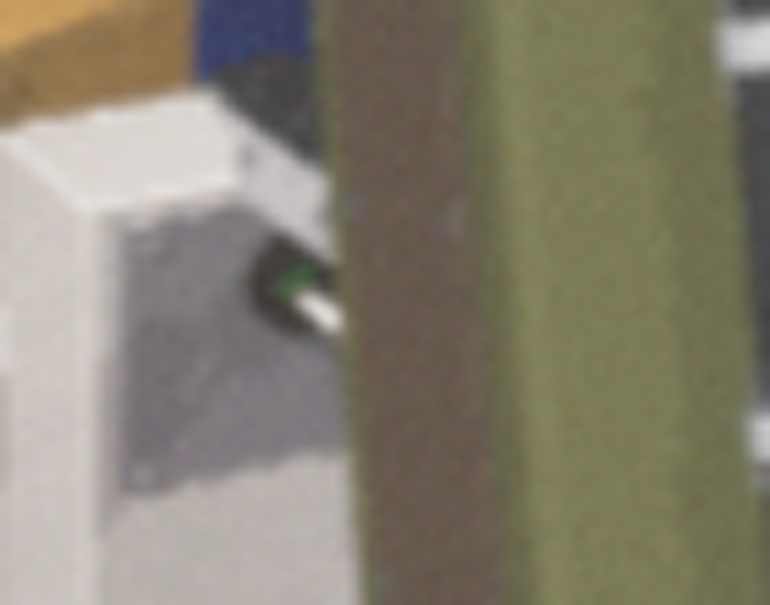

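The tip is inside the collar in front of the green face, with no contact force. Now press.

Emit:
play_rows --moves '[{"claw":0.1,"linear":[-2,0,0],"turn":[0,0,0]},{"claw":0.1,"linear":[-4,0,0],"turn":[0,0,0]},{"claw":0.1,"linear":[-6,0,0],"turn":[0,0,0]},{"claw":0.1,"linear":[-6,0,0],"turn":[0,0,0]}]'

```text
time_s: 42.92
ee_pos: [0.4924, -0.2714, 0.1588]
eef_rot: [-3.141, 0.001, 2.773]
force: [-1.9, 1.2, -0.6]
grip_width: 0.0239
```

```bash
python3 - <<'E'
from tst import *
o,x,R=state();print(o["time_s"],inT(x),Rz.T@o["force"],o["grip_width"])
E
```

```text
42.925 [-63.60246647  56.30654867 158.77303591] [-2.2490287   0.46982369 -0.6142916 ] 0.0239224514301598
```

Emit:
play_rows --moves '[{"claw":0.1,"linear":[-1.5,0,0],"turn":[0,0,0]},{"claw":0.1,"linear":[-3,0,0],"turn":[0,0,0]},{"claw":0.1,"linear":[-4.5,0,0],"turn":[0,0,0]},{"claw":0.1,"linear":[-4.5,0,0],"turn":[0,0,0]}]'

```text
time_s: 43.42
ee_pos: [0.4956, -0.2725, 0.1581]
eef_rot: [3.141, -0.003, 2.773]
force: [-10.6, 3.7, -1.2]
grip_width: 0.024
```

```bash
python3 - <<'E'
from tst import *
o,x,R=state();print(o["time_s"],inT(x),Rz.T@o["force"],o["grip_width"])
E
```

```text
43.425 [-60.18671212  56.36697984 158.12661195] [-11.18994917  -0.35814421  -1.16919319] 0.023986854354983433
```

Emit:
play_rows --moves '[{"claw":0.1,"linear":[-1.5,0,0],"turn":[0,0,0]},{"claw":0.1,"linear":[-2.5,0,0],"turn":[0,0,0]},{"claw":0.1,"linear":[-2.5,0,0],"turn":[0,0,0]},{"claw":0.1,"linear":[-2.5,0,0],"turn":[0,0,0]}]'

```text
time_s: 43.92
ee_pos: [0.4959, -0.2726, 0.157]
eef_rot: [3.141, -0.01, 2.773]
force: [-17.3, 7.1, 0.3]
grip_width: 0.0238
```

```bash
python3 - <<'E'
from tst import *
o,x,R=state();print(o["time_s"],inT(x),Rz.T@o["force"],o["eef_rot"],o["moment"])
im=vision.camera("scene");cv2.imwrite("pics/scene18.png",im);crop(im,330,175,400,230,11,"s18")
im=vision.camera("top");cv2.imwrite("pics/top18.png",im);crop(im,390,190,460,250,11,"t18")
E
```

```text
43.925 [-59.91041756  56.44755542 157.01017482] [-18.66764635   0.44020939   0.30229429] [ 3.140868   -0.00953659  2.77260706] [ 1.2620521   3.06000548 -0.01469552]
```

View pics/s18.png

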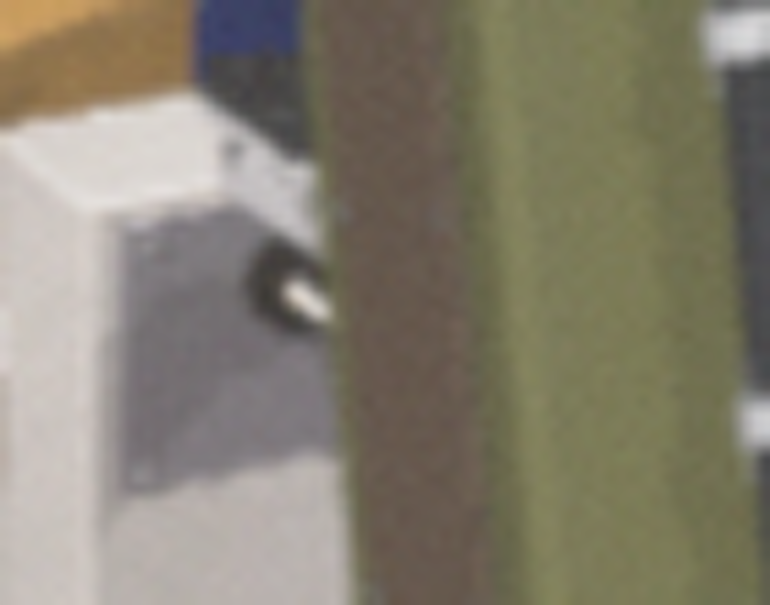

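View pics/t18.png

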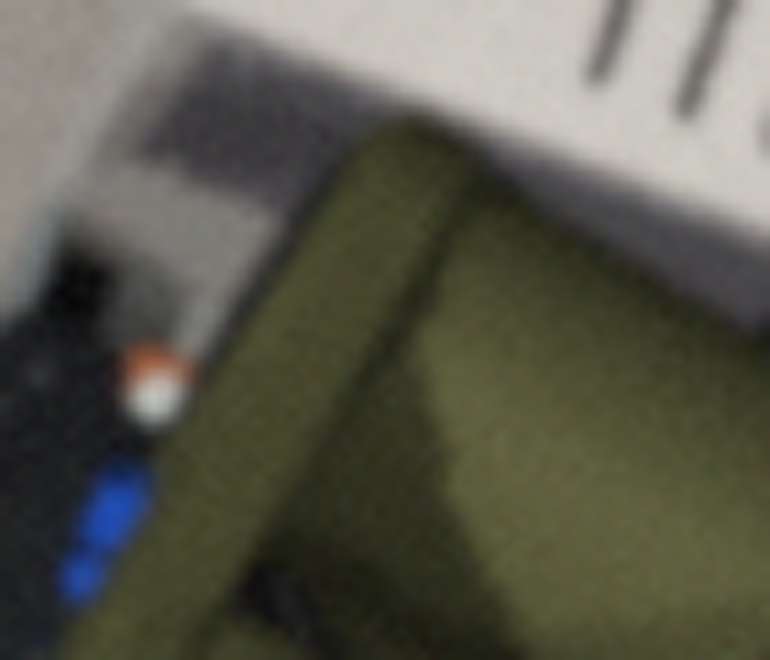

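At 19 N it moved only 0.3 mm more: a hard stop, tip at about x=76 mm (face fully in = 75), and the green is hidden behind the blade. Retracting straight.

Emit:
play_rows --moves '[{"claw":0.1,"linear":[3,0,-1],"turn":[0,0.0,0]},{"claw":0.1,"linear":[8,0,-1.5],"turn":[0,0.008,0]},{"claw":0.1,"linear":[18,0,-1.5],"turn":[0,-0.01,0]},{"claw":0.1,"linear":[35,0,-1.5],"turn":[0,-0.01,0]},{"claw":0.1,"linear":[60,0,-20],"turn":[0,-0.01,0]},{"claw":0.1,"linear":[90,0,-50],"turn":[0,-0.01,0]},{"claw":0.1,"linear":[90,0,-60],"turn":[0,-0.01,0]}]'

```text
time_s: 44.9
ee_pos: [0.4124, -0.2405, 0.2201]
eef_rot: [-3.141, 0.004, 2.772]
force: [-0.1, 0.4, 0.1]
grip_width: 0.0241
```

```bash
python3 - <<'E'
from tst import *
o,x,R=state();print(o["time_s"],x,inT(x),o["force"],o["eef_rot"])
to([.345,-.12,.22],down(np.radians(150)))
to([.345,-.12,.22],down(np.radians(135)))
E
```

```text
44.9 [ 0.41237364 -0.24045419  0.22010554] [-149.42351651   56.33059223  220.10553815] [-0.0555233   0.41586044  0.06550865] [-3.14143742  0.0043899   2.77227658]
linear [106.3  88.   -0.4] turn [0.0002 0.0044 0.1543] |l| 138 deg 9
linear [106.3  88.   -0.4] turn [0.0008 0.0044 0.4161] |l| 138 deg 24
```

Emit:
play_rows --moves '[{"claw":0.1,"linear":[45,20,0],"turn":[0,0.004,0.1]},{"claw":0.1,"linear":[85,50,0],"turn":[0,0.004,0.25]},{"claw":0.1,"linear":[106,88,0],"turn":[0,0.004,0.416]},{"claw":0.1,"linear":[106,88,0],"turn":[0,0.004,0.416]},{"claw":0.1,"linear":[106,88,0],"turn":[0,0.004,0.416]}]'

```text
time_s: 45.52
ee_pos: [0.3459, -0.1205, 0.2197]
eef_rot: [3.141, 0.001, 2.359]
force: [-0.5, -0.4, -1.2]
grip_width: 0.0236
```

```bash
python3 - <<'E'
from meas import *
o,x,R=state();print(o["time_s"],x,o["force"],o["eef_rot"])
im=vision.camera("top");cv2.imwrite("pics/top19.png",im);crop(im,340,190,500,310,5,"t19")
bars(im,(370,190,500,300),.036);
h=hsv(im);m=(cv2.inRange(h,(0,150,80),(6,255,255))|cv2.inRange(h,(172,150,80),(180,255,255)))>0;m[:,:370]=0;m[:240]=0
for st,c,l in comps(m,25): print("red",c,plane("top",c,.104),st)
to([.345,.25,.22],down(np.radians(135)))
E
```

```text
45.525 [ 0.34592844 -0.12053935  0.21974928] [-0.51879858 -0.43525803 -1.24571222] [3.14061262e+00 8.65084646e-04 2.35880219e+00]
blue px [398.7 240.6] world [ 0.5592 -0.2661  0.036 ] len 60.1 ang 159.4 area 205
blue px [418.6 247.7] world [ 0.5401 -0.3188  0.036 ] len 60.1 ang 159.0 area 205
blue px [438.5 255.5] world [ 0.5192 -0.3709  0.036 ] len 60.4 ang 158.6 area 211
red [425.02259887 274.94350282] [ 0.45928458 -0.31726989  0.104     ] [402 265  47  21 177]
linear [262.3 262.   -0.3] turn [0.0008 0.0003 0.0017] |l| 371 deg 0
```

View pics/t19.png

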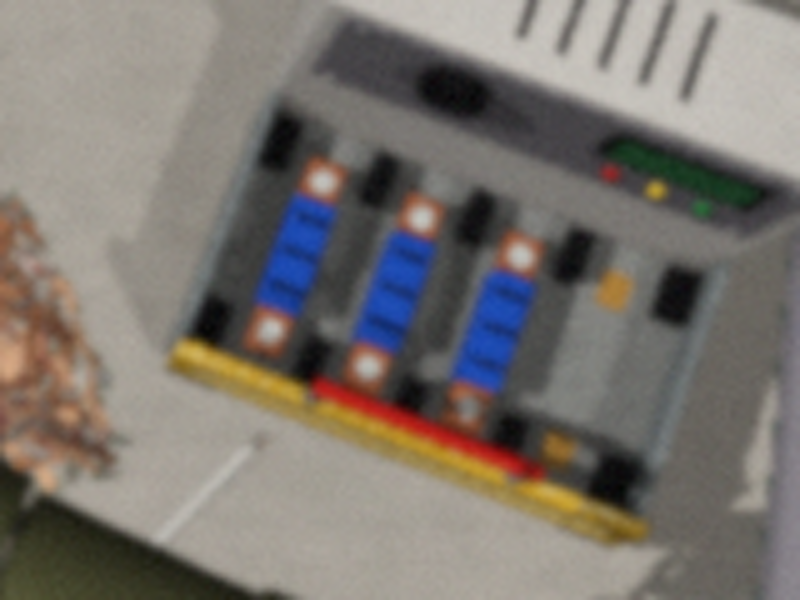

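Bars and guard are unchanged. Carrying the driver back to its tray.

Emit:
play_rows --moves '[{"claw":0.1,"linear":[40,40,0],"turn":[0,0,0]},{"claw":0.1,"linear":[80,80,0],"turn":[0,0,0]},{"claw":0.1,"linear":[120,120,0],"turn":[0,0,0]},{"claw":0.1,"linear":[160,160,0],"turn":[0,0,0]},{"claw":0.1,"linear":[200,200,0],"turn":[0,0,0]},{"claw":0.1,"linear":[240,240,0],"turn":[0,0,0]},{"claw":0.1,"linear":[262,262,0],"turn":[0,0,0]},{"claw":0.1,"linear":[262,262,0],"turn":[0,0,0]}]'

```text
time_s: 46.58
ee_pos: [0.3456, 0.2509, 0.219]
eef_rot: [-3.141, 0.0, 2.361]
force: [0.7, -0.8, -2.0]
grip_width: 0.0241
```

```bash
python3 - <<'E'
from h import *
o,x,R=state();print(o["time_s"],x,o["force"],o["eef_rot"])
to([.4093,.378,.20],down(np.radians(178.1)));to([.498,.4235,.11],down(np.radians(178.1)))
E
```

```text
46.575 [0.3456398  0.25089092 0.2190369 ] [ 0.73340734 -0.79712155 -1.96295415] [-3.14119103e+00  5.26250263e-05  2.36086679e+00]
linear [ 44.2 135.1  19. ] turn [-4.000e-04 -1.000e-04 -7.476e-01] |l| 143 deg 43
linear [ 13.3 229.9 108.9] turn [-4.000e-04 -1.000e-04 -7.476e-01] |l| 255 deg 43
```

Emit:
play_rows --moves '[{"claw":0.1,"linear":[15,45,5],"turn":[0,0,-0.17]},{"claw":0.1,"linear":[30,90,10],"turn":[0,0,-0.34]},{"claw":0.1,"linear":[44,135,19],"turn":[0,0,-0.5]},{"claw":0.1,"linear":[44,135,19],"turn":[0,0,-0.67]},{"claw":0.1,"linear":[40,150,30],"turn":[0,0,-0.747]},{"claw":0.1,"linear":[25,190,65],"turn":[0,0,-0.747]},{"claw":0.1,"linear":[13,230,109],"turn":[0,0,-0.747]},{"claw":0.1,"linear":[13,230,109],"turn":[0,0,-0.747]}]'

```text
time_s: 47.58
ee_pos: [0.499, 0.4209, 0.1031]
eef_rot: [-3.135, -0.008, 3.106]
force: [-0.6, -0.8, 0.7]
grip_width: 0.0244
```

```bash
python3 - <<'E'
from h import *
o,x,R=state();print(o["time_s"],x,o["force"],o["eef_rot"])
to([.500,.4235,.0115],down(np.radians(178.1)))
im=vision.camera("scene");cv2.imwrite("pics/scene20.png",im);crop(im,150,230,310,370,5,"s20")
im=vision.camera("top");crop(im,110,190,240,300,5,"t20")
E
```

```text
47.575 [0.49900808 0.4208583  0.10306429] [-0.57364973 -0.79867789  0.69826861] [-3.13484368 -0.00789916  3.10631019]
linear [-1.6  3.3 91.5] turn [-0.0067 -0.0079 -0.0021] |l| 92 deg 1
```

View pics/s20.png

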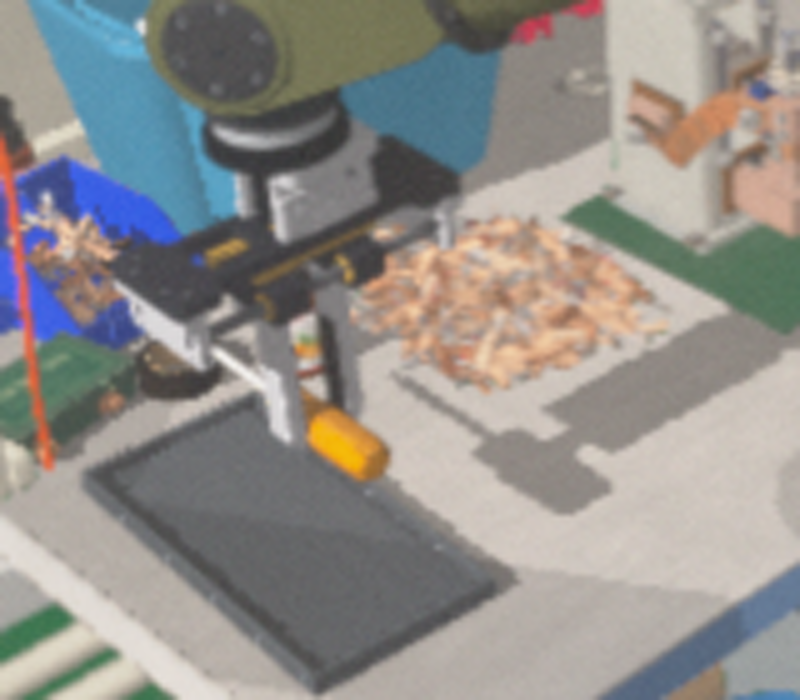

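View pics/t20.png

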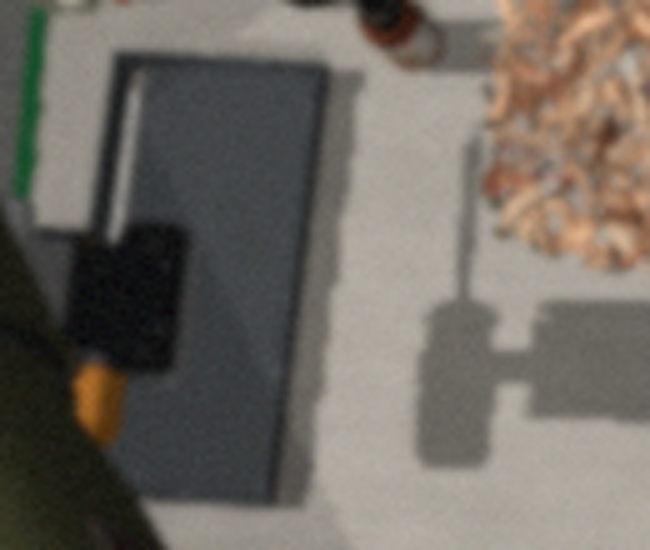

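The driver is over the tray, in line with its old place. Lowering.

Emit:
play_rows --moves '[{"claw":0.1,"linear":[-1.6,3.3,40],"turn":[-0.006,-0.008,0]},{"claw":0.1,"linear":[-1.6,3.3,70],"turn":[-0.006,-0.008,0]},{"claw":0.1,"linear":[-1.6,3.3,83],"turn":[-0.006,-0.008,0]},{"claw":0.1,"linear":[-1.6,3.3,88],"turn":[-0.006,-0.008,0]},{"claw":0.1,"linear":[-1.6,3.3,90],"turn":[-0.006,-0.008,0]},{"claw":0.1,"linear":[-1.6,3.3,90],"turn":[-0.006,-0.008,0]}]'

```text
time_s: 48.42
ee_pos: [0.5009, 0.4256, 0.0208]
eef_rot: [3.136, 0.008, 3.107]
force: [-0.0, -0.7, -1.1]
grip_width: 0.0245
```

```bash
python3 - <<'E'
from h import *
o,x,R=state();print(o["time_s"],x,o["force"],o["eef_rot"])
to([.5005,.4245,.0105],down(np.radians(178.1)))
E
```

```text
48.425 [0.50091772 0.42562265 0.02077679] [-0.03408571 -0.68146274 -1.05228395] [3.13560603 0.00820271 3.10707133]
linear [ 0.5 -1.2 10.3] turn [ 0.006   0.0082 -0.0013] |l| 10 deg 1
```

Emit:
play_rows --moves '[{"claw":0.1,"linear":[0,-1,5],"turn":[0.006,0.006,0]},{"claw":0.1,"linear":[0,-1,8],"turn":[0.006,0.006,0]},{"claw":0.1,"linear":[0,-1,9],"turn":[0.006,0.006,0]},{"claw":0.1,"linear":[0,-1,9],"turn":[0.006,0.006,0]}]'

```text
time_s: 48.92
ee_pos: [0.5009, 0.4246, 0.0117]
eef_rot: [-3.141, 0.002, 3.107]
force: [-0.3, -0.6, -1.6]
grip_width: 0.024
```

Emit:
play_rows --moves '[{"claw":0.1,"linear":[0,0,1.5],"turn":[0,0.002,0]},{"claw":0.1,"linear":[0,0,2],"turn":[0,0.002,0]},{"claw":0.1,"linear":[0,0,2],"turn":[0,0.002,0]}]'

```text
time_s: 49.3
ee_pos: [0.5009, 0.4247, 0.0097]
eef_rot: [-3.141, 0.0, 3.107]
force: [-0.2, 0.4, -0.4]
grip_width: 0.0243
```

Now at the original grasp height with the weight coming off. Release and lift.

Emit:
play_rows --moves '[{"claw":0.2,"linear":[0,0,0],"turn":[0,0,0]},{"claw":0.42,"linear":[0,0,0],"turn":[0,0,0]},{"claw":0.42,"linear":[0,0,0],"turn":[0,0,0]},{"claw":0.42,"linear":[0,0,0],"turn":[0,0,0]},{"claw":0.42,"linear":[0,0,-40],"turn":[0,0,0]},{"claw":0.42,"linear":[0,0,-100],"turn":[0,0,0]},{"claw":0.42,"linear":[40,-20,-150],"turn":[0,0,0]},{"claw":0.42,"linear":[90,-50,-190],"turn":[0,0,0]}]' --force 20

```text
time_s: 50.3
ee_pos: [0.4176, 0.3825, 0.1942]
eef_rot: [3.141, 0.001, 3.107]
force: [0.1, 0.5, 0.7]
grip_width: 0.0393
```

Emit:
play_rows --moves '[{"claw":0.42,"linear":[30,-50,0],"turn":[0,0,0]},{"claw":0.42,"linear":[60,-100,0],"turn":[0,0,0]},{"claw":0.42,"linear":[70,-150,0],"turn":[0,0,0]},{"claw":0.42,"linear":[70,-200,0],"turn":[0,0,0]},{"claw":0.42,"linear":[70,-200,0],"turn":[0,0,0]}]'

```text
time_s: 50.92
ee_pos: [0.3407, 0.1832, 0.1944]
eef_rot: [3.14, 0.003, 3.104]
force: [0.2, 0.3, -0.1]
grip_width: 0.0395
```

```bash
python3 - <<'E'
from meas import *
o,x,R=state();print(o["time_s"],x,o["force"],o["joint_vel"].round(3))
im=vision.camera("top");cv2.imwrite("pics/top21.png",im);crop(im,100,160,560,340,1.7,"t21")
bars(im);bars(im,(370,190,500,300),.036);
h=hsv(im);m=(cv2.inRange(h,(0,150,80),(6,255,255))|cv2.inRange(h,(172,150,80),(180,255,255)))>0;m[:,:370]=0;m[:240]=0
for st,c,l in comps(m,25): print("red",c,plane("top",c,.104),st)
im=vision.camera("scene");cv2.imwrite("pics/scene21.png",im);crop(im,100,160,440,380,2.3,"s21")
E
```

```text
50.925 [0.34068993 0.18315152 0.19438334] [ 0.17928714  0.2505027  -0.0979832 ] [ 0.061  0.044 -0.047  0.009 -0.006  0.056]
blue px [398.6 240.5] world [ 0.5593 -0.2658  0.036 ] len 60.8 ang 159.0 area 208
blue px [418.6 247.7] world [ 0.5399 -0.3187  0.036 ] len 60.3 ang 159.0 area 206
blue px [438.5 255.5] world [ 0.5192 -0.3709  0.036 ] len 60.4 ang 158.3 area 209
red [424.92307692 274.91208791] [ 0.4593616  -0.31702562  0.104     ] [402 265  47  21 182]
```

View pics/t21.png

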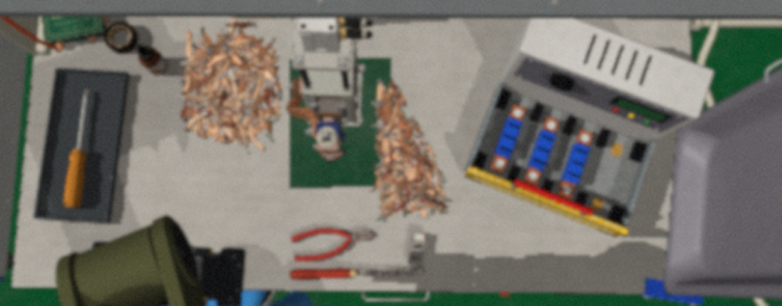

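View pics/s21.png

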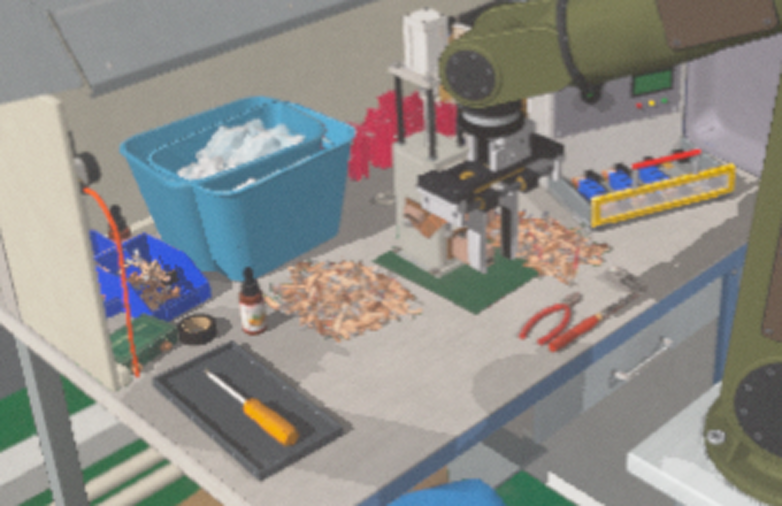

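Final views: three bars in their own lanes, guard up with the red bar at scene (389.8,229.1) against a predicted (389.9,229.4) for closed, driver flat in its tray, and the bystander tools where they were. Handing in.

```bash
python3 - <<'E'
from station import hand_in
print(hand_in())
E
```

```text
the job is handed in; nothing more can be done
None
```

The job is done and handed in at about 51 s of the 210 s allowed. There were three contact bars on the bench. Each now lies in its own test lane, with the rightmost lane left empty.

- **Guard:** I pulled it down to its open stop, at 27 N. After the bars were in, I pushed it back up against its closed stop, at about 15 N. The last views show the red bar within 0.3 px of the closed position in one camera. The top camera puts it 1.5–2 mm further in than in the first picture, on the closed side.
- **Bars:** all lie flat and lengthwise, reading 158–159° against the lane's 158.9°. They did not move through the guard closing, the button press or the driver's return.
- **Button:** I pressed it with the screwdriver tip, after closing the guard. Force rose to 19 N with only 0.3 mm more travel, and the tip was about 76 mm out from the tester origin; fully in is about 75 mm. I judged "fully in" from force and position, because there is no direct travel reading. From first contact I could account for only 4 to 4.7 of the 5 mm, within measuring error.
- **Screwdriver and other tools:** the driver is back flat in its tray. The cutters, bottle, tape and gauge block look unmoved in the last pictures; I did not measure them again.

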